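# Complete a coned-washer spring pack with alternating faces

### The job

Finish the spring pack on the arbor, which already carries one coned washer, crown up. Two more washers stand on edge in the rack: tip each over so that it falls on the face you need, then stack both on the arbor with faces alternating, so the first one you add sits crown down (crown against crown) and the last one crown up (rim against rim). Leave both lying flat and at rest on the arbor, and do not disturb the other things on the bench.

Things in the scene. Friction and masses are not known exactly. Their poses are not given: they have to be found in the camera images.
- arbor: Fixed arbor: round foot 92 mm wide, 10 mm high, seat 62 mm wide up to 15 mm, post 22 mm in diameter. A washer like the loose ones is fixed on the seat crown up: rim at heights 15 to 27 mm, crown at 31 mm. Origin at the centre of the underside, on the worktop, z up. Stacked properly, the next washer (crown down) has its origin at 41 mm, the last (crown up) at 53 mm.
- arbor_tip (a point): Top of the arbor's post, on its axis, 80 mm above the worktop. The post is 22 mm in diameter up to 68 mm, then tapers to 13 mm; a washer's bore leaves 3 mm all round.
- edge_rack: Fixed flat rubber mat 176 mm (x) by 220 mm (y), 4 mm thick, with two places on its middle line, y = -55 and +55 mm. At each, two grey chocks (11 x 10 mm, tops at 13 mm), 47 mm apart clear in y, stop a standing washer from rolling. Washer axes lie along the rack's x; they can be tipped to its +x or -x side. Origin under its centre, on the worktop, z up.
- washer_a: Loose steel coned washer, 145 g, 60 mm outside, 28 mm bore, 16 mm tall: a rim band 12 mm wide with a cone rising from it on one face to a flat crown ring (28 to 40 mm in diameter) 4 mm proud of the rim; the other face is dished. Origin on the axis, mid rim: rim faces at z = -6 and +6 mm, crown at +10 mm; +z points out of the crown. Lying on the mat, origin 10 mm above the worktop crown up, 14 mm crown down.
- washer_b: Second loose washer, same shape and axes as washer_a. At the start both stand on edge in the rack, axes level, tops at 64 mm, crowns facing opposite ways, either in either place. Pushed near the top until it leans some 8 to 14 degrees, a washer falls flat on the mat, its centre ending about 35 to 50 mm from the rack's middle line.
- black_cap: Bystander: small black screw cap, 41 mm across, 24 mm tall, near the end of the rack. Origin at the centre of its underside. Leave it alone.
- evap_dish: Bystander: white porcelain evaporating dish, 82 mm across, 31 mm tall. Origin at the centre of its underside. Leave it alone.
- bottle_amber: Bystander: square amber dropper bottle with black top, 47 mm wide, 132 mm tall. Origin at the centre of its underside. Leave it alone.
Mind the look-alikes: they are no part of the job. What is shaped like the washer_b but pink or red is not meant.

How it is judged:
By the outcome, as a careful person would: the job done as asked, in the order asked, and still so for the second after the job is handed in, with the robot touching nothing.
It also fails if it takes over 67 s, if anything falls off the work surface, if the arm or the gripper's body presses on something with over 40 N, if the wrist force passes 120 N, or if a joint passes its speed limit or range.

### The arm

A 6-joint arm with a two-finger parallel gripper is mounted at the origin on a cart in front of the work surface, level with it; the furniture and walls round the work are solid. World frame = base frame: x ahead of the robot, y to its left, z up, the work surface at z = 0. Lengths are in m, angles in rad, forces in N, time in s.
With the tool pointing down it reaches from about 0.35 to 0.775 m from the base axis. Payload 5.5 kg.
Tool frame: the origin (TCP) lies at the very end of the fingers, on their centre line; the grasp point (between the pads) lies 19 mm behind it (env.grasp_offset is the distance from the TCP to the grasp point, in m); z points along the fingers, x is the direction in which the jaws open and shut, and the axes are right-handed (so a half turn about z gives the same grasp; the last joint's range is limited). The gripper opens to 85 mm and grips with 20 to 120 N. Pads are 22 mm wide; open, the fingers measure 114 mm over their backs; the gripper's body (76 mm by 85 mm) begins 54 mm behind the grasp point. The pads swing forward as they close: fully open they stand 13 mm farther back than shut.
Start: joints at [1.126, 0.313, 0.046, 1.304, 0, 1.431], TCP at [0.173, 0.549, 0.202] pointing down, gripper open.
Joint ranges: [-2.76, 2.76], [-0.86, 1.69], [-1.03, 1.26], [-2.2, 2.34], [-1.47, 1.5], [-3.14, 3.14]. Speed limits (rad/s): [2.57, 2.57, 3.14, 3.14, 3.14, 3.14].

### API

Orientations are given as a unit quaternion [w, x, y, z].
In Python, from workcell import status, viewer, env gives the robot as it stands.
- The arm moves only by the tool carry_out, never from a script. Its argument "plan" is a list of rows, each an object of numbers: "x", "y", "z": the shift along the tool's x, y, z in m; "ax", "ay", "az": the turn, a rotation vector about the tool's x, y, z in rad; "hand": the opening, from 0 (shut) to 1 (fully open). In form: [{"x": .., "y": .., "z": .., "ax": .., "ay": .., "az": .., "hand": ..}, ...]. A call has 1 to 12 rows; each row is the pose to reach, as a shift and turn from the pose measured when the call began, along the tool's axes at that moment; what a row does not reach only later rows make up. A row lasts 1/12 s, in which the tool goes at most 41.7 mm and 7.16 degrees, less where a joint would pass 70% of its speed; a pose out of reach is approached as far as the arm can. A call with a gripper value outside its range is refused whole. The fingers move at their own pace and stop on an object; "squeeze" is the grip in N (left out, the last holds). Time passes only in rows, so rows that repeat a pose let the fingers close. It gives the time, the measured TCP pose, the force and the opening at its end, in the units of the state.
- status.get_state(): the state, without advancing time (a new reading comes with each control period).
- viewer.read_camera(name): name is "scene" or "top"; returns the picture (384x512x3 uint8, red, green, blue); there is no depth.
- viewer.camera_model(name): a dict with "vfov" (degrees; the focal length in pixels is half the picture's height over the tangent of half this angle, whatever the lens; pixels are square), "cx", "cy" (the principal point, pixels), "k1" (the pictures are not rectified: a ray, as slopes to the right and down, at radius r is drawn at 1 + k1 r^2 times it, then the intrinsics apply), "T" (4x4, takes a point from camera to world coordinates). Camera axes: x right, y down, z forward; pixel columns grow to the right and rows downward; lengths in m; the calibration is good to about 2 mm. A picture is of the moment at which its call begins. camera_model takes no time and is no camera call.
- env.hand_in(): hands the job in, once; it reports no verdict.
The state is a dict: "clock": time; "joint_pos": joint angles; "qvel": joint speeds; "tau": joint torques, N m; "tcp_pos": TCP position; "orientation": TCP orientation; "wrist_force": force on the tool from outside, world axes, zero at the start; "ft_torque": the same for the moment, N m; "finger_gap": finger opening in m.
Only numpy, scipy, OpenCV 4.12 (cv2) and the standard library are available. Lean on these libraries where they do the work, as an engineer would, in place of code of your own. Each camera call takes 0.05 s, during which the arm holds its last target.

## Working session

There is one attempt and no reset: what is moved stays moved. The work goes in short steps, Python scripts to look and compute and a tool call to move; the robot and the scene stay as the last step left them, time stands still between calls to the robot, and variables do not carry over. Pictures are saved under pics/ and viewed, and the job is handed in when it is done.

Besides the shell and the picture viewer there is one more tool, called after "Emit:" as name(argument=value, ...), one argument or row to a line, values as JSON. carry_out: Moves the arm, as the interface text tells. Its arguments: {"type":"object","properties":{"plan":{"type":"array"},"squeeze":{"type":"number"}},"required":["plan"]}

```bash
mkdir -p pics; ls; python3 - <<'E'
from workcell import status, viewer, env
import cv2
for n in ["scene","top"]:
    im=viewer.read_camera(n); cv2.imwrite(f"pics/{n}0.png",im[:,:,::-1])
    print(viewer.camera_model(n))
print(status.get_state(), env.grasp_offset)
E
```

```text
pics
{'vfov': 47.624027088346615, 'cx': 248.1915658568249, 'cy': 191.32256464764214, 'k1': -0.12652863159210131, 'T': array([[ 0.48010341, -0.62060909,  0.6199557 , -0.03866153],
       [-0.87714971, -0.34805449,  0.33085717, -0.19151329],
       [ 0.0104454 , -0.70263962, -0.71146923,  0.71487186],
       [ 0.        ,  0.        ,  0.        ,  1.        ]])}
{'vfov': 42.463952047470684, 'cx': 248.65648499212068, 'cy': 194.273622286218, 'k1': -0.13158355977489297, 'T': array([[-0.02557116, -0.99860672,  0.04615986,  0.47672787],
       [-0.99958242,  0.02491999, -0.01462777,  0.1276479 ],
       [ 0.01345709, -0.04651464, -0.99882696,  1.37956297],
       [ 0.        ,  0.        ,  0.        ,  1.        ]])}
{'clock': 0.1, 'joint_pos': array([1.12639632e+00, 3.13917052e-01, 4.50984036e-02, 1.30358307e+00,
       2.18394981e-05, 1.43124202e+00]), 'qvel': array([-0.00111973, -0.00124452,  0.0024126 ,  0.00055657, -0.00052085,
       -0.00146171]), 'tau': array([ 2.17999681e-03, -4.81727028e+01,  2.99243349e+01,  1.27284246e-02,
       -1.85285871e-04, -2.08119452e-06]), 'tcp_pos': array([0.17234789, 0.548048  , 0.20070514]), 'orientation': array([ 3.70572835e-04,  8.06270790e-01,  5.91546083e-01, -7.12120304e-04]), 'wrist_force': array([-0.03096731,  0.36271021, -1.40245599]), 'ft_torque': array([-0.02770366,  0.01234587,  0.02284529]), 'finger_gap': 0.08547060742676832} 0.0187
```

View pics/scene0.png

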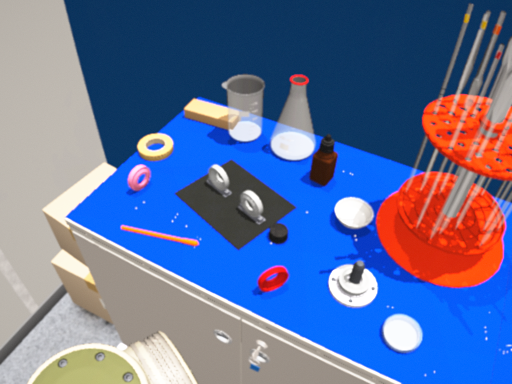

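View pics/top0.png

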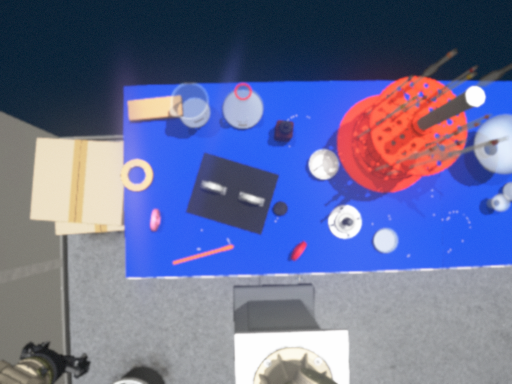

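Scene picture: grey washers stand on the black mat at (217,178) and (251,206), with the arbor at (355,283). The look-alikes are a pink ring at (139,178), a red ring at (273,278) and a yellow ring at (155,147). The cap is at (278,233), the dish at (353,214) and the bottle at (323,162). The grey pair in the rack is what I want. I'll check it in close crops.

```bash
cat > h.py <<'E'
from workcell import status, viewer, env
import cv2, numpy as np
from scipy.spatial.transform import Rotation as R
def K(n):
    m=viewer.camera_model(n); f=192/np.tan(np.radians(m['vfov']/2)); return m,f
def proj(n,P):
    m,f=K(n); P=np.atleast_2d(P); T=m['T']; c=(P-T[:3,3])@T[:3,:3]
    s=c[:,:2]/c[:,2:]; r2=(s**2).sum(1,keepdims=True); s=s*(1+m['k1']*r2)
    return s*f+[m['cx'],m['cy']]
def unproj(n,uv,z):
    m,f=K(n); uv=np.atleast_2d(uv).astype(float); d=(uv-[m['cx'],m['cy']])/f; s=d.copy()
    for _ in range(20): s=d/(1+m['k1']*(s**2).sum(1,keepdims=True))
    ray=np.c_[s,np.ones(len(s))]@m['T'][:3,:3].T; o=m['T'][:3,3]
    return o+ray*((z-o[2])/ray[:,2])[:,None]
def crop(im,x0,y0,w,h,s,fn):
    c=im[y0:y0+h,x0:x0+w,::-1]; c=cv2.resize(c,None,fx=s,fy=s,interpolation=cv2.INTER_CUBIC); cv2.imwrite(fn,c)
def st():
    s=status.get_state(); q=s['orientation']; r=R.from_quat([q[1],q[2],q[3],q[0]]); return s,np.array(s['tcp_pos']),r
E
python3 - <<'E'
from h import *
s=cv2.imread('pics/scene0.png')[:,:,::-1]; t=cv2.imread('pics/top0.png')[:,:,::-1]
crop(s,170,150,130,95,6,'pics/s1.png'); crop(t,180,145,115,95,6,'pics/t1.png'); crop(t,295,180,110,85,6,'pics/t2.png'); crop(s,315,190,110,85,6,'pics/s2.png')
E
```

```text
(no output)
```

View pics/s1.png

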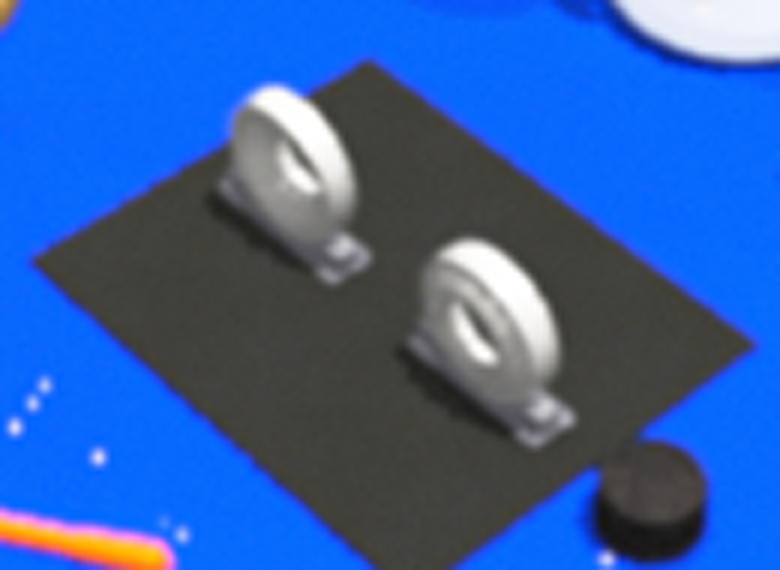

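View pics/t1.png

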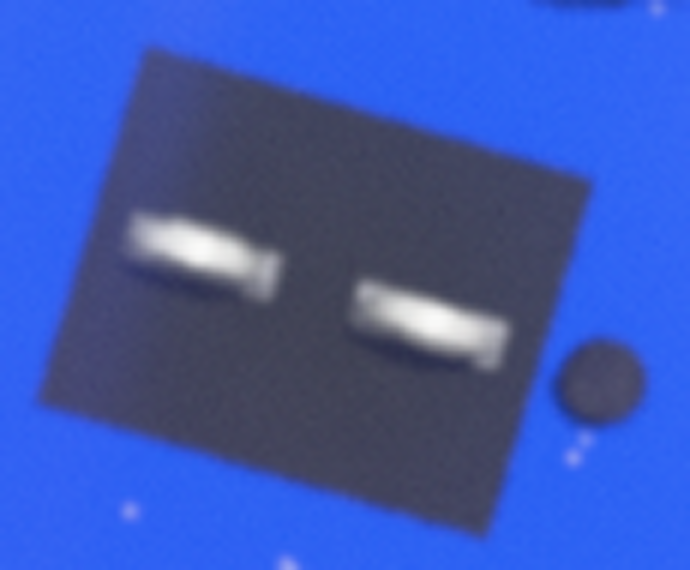

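View pics/t2.png

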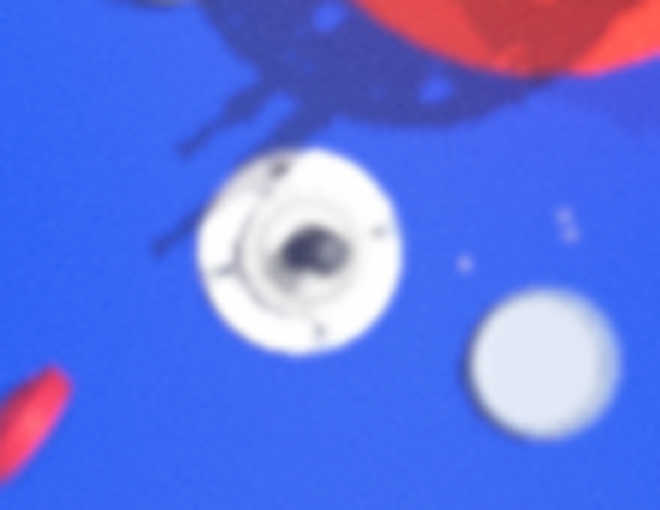

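View pics/s2.png

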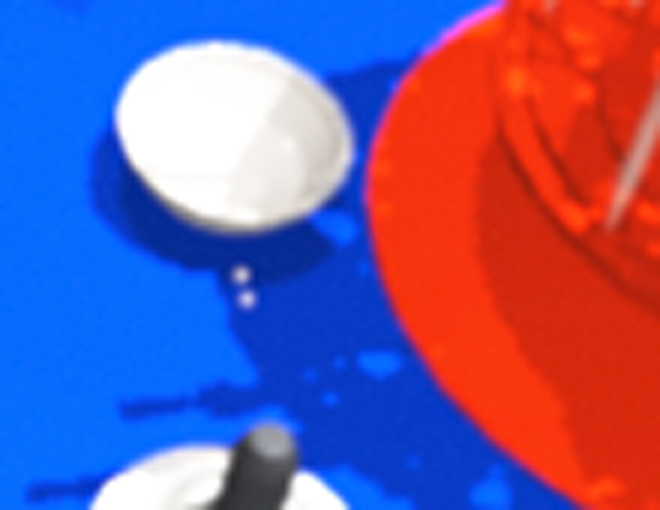

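```bash
python3 - <<'E'
from h import *
t=cv2.imread('pics/top0.png'); s=cv2.imread('pics/scene0.png')
def seg(im,n,roi):
    x0,y0,x1,y1=roi
    b=im[y0:y1,x0:x1].astype(int); m=((b[:,:,0]<130)|(b.max(2)-b.min(2)<60)).astype(np.uint8)
    k,l,stt,c=cv2.connectedComponentsWithStats(m)
    return m,l,stt,c
for n,im,roi in [('top',t,(180,145,275,240)),('scene',s,(170,155,300,245))]:
    x0,y0,x1,y1=roi
    m,l,a,c=seg(im,n,roi); i=1+np.argmax(a[1:,4]); print(a[i])
    cs,_=cv2.findContours((l==i).astype(np.uint8),cv2.RETR_EXTERNAL,cv2.CHAIN_APPROX_NONE)
    cn=max(cs,key=len)[:,0,:]+[x0,y0]
    P=unproj(n,cn,0.004)[:,:2].astype(np.float32)
    r=cv2.minAreaRect(P); print(n,r)
# arbor foot
b=t[195:245,320:370].astype(int); m=(b.min(2)>150).astype(np.uint8)
cs,_=cv2.findContours(m,cv2.RETR_EXTERNAL,cv2.CHAIN_APPROX_NONE); cn=max(cs,key=len)[:,0,:]+[320,195]
h=cv2.convexHull(unproj('top',cn,0.010)[:,:2].astype(np.float32))
print('arbor',cv2.minEnclosingCircle(h),cv2.fitEllipse(h))
# tip
print('tip scene', unproj('scene',[315+268/6,190+440/6],0.08), 'tip top', unproj('top',[295+326/6,180+248/6],0.08))
for nm,im,r in [('sa',s,(200,158,36,40)),('sb',s,(232,184,40,42))]:
    x,y,w,hh=r; g=im[y:y+hh,x:x+w]; 
    c=cv2.resize(cv2.cvtColor(g,cv2.COLOR_BGR2GRAY),None,fx=14,fy=14,interpolation=cv2.INTER_LANCZOS4)
    c=cv2.createCLAHE(3,(4,4)).apply(c); cv2.imwrite(f'pics/{nm}.png',c)
a=cv2.imread('pics/sa.png');b=cv2.imread('pics/sb.png');H=max(len(a),len(b))
cv2.imwrite('pics/sab.png',cv2.resize(np.hstack([cv2.copyMakeBorder(i,0,H-len(i),0,0,0) for i in (a,b)]),(780,430)))
E
```

```text
[   8   12   87   76 4584]
top ((0.5444305539131165, 0.15283697843551636), (0.21330426633358002, 0.1701064258813858), 71.54554748535156)
[   6    5  119   85 5694]
scene ((0.5354588031768799, 0.1371428221464157), (0.2801970839500427, 0.17225413024425507), 71.7431411743164)
arbor ((0.4579012989997864, -0.15810202062129974), 0.04835326597094536) ((0.4570786952972412, -0.1586827039718628), (0.09322679042816162, 0.096266970038414), 23.497360229492188)
tip scene [[ 0.45334682 -0.15690073  0.08      ]] tip top [[ 0.45839684 -0.15618301  0.08      ]]
```

View pics/sab.png

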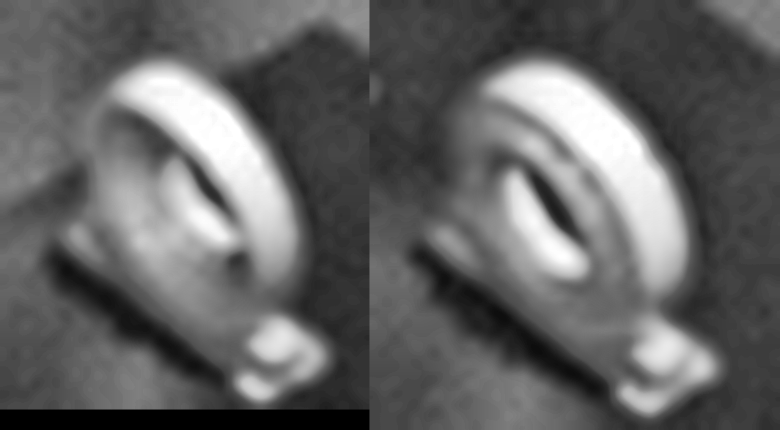

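```bash
cat >> h.py <<'E'
RACK=np.array([0.5444,0.1528]); YAW=np.radians(-18.4)
ARB=np.array([0.4575,-0.1575])
def rk(x,y,z):
    c,s=np.cos(YAW),np.sin(YAW); x,y,z=np.broadcast_arrays(*np.atleast_1d(x,y,z)); return np.stack([RACK[0]+c*x-s*y,RACK[1]+s*x+c*y,z+0*x],-1)
def overlay(im,n,polys,x0,y0,w,h,s,fn):
    c=cv2.resize(np.ascontiguousarray(im[y0:y0+h,x0:x0+w,::-1]),None,fx=s,fy=s,interpolation=cv2.INTER_CUBIC)
    for P,col in polys:
        q=((proj(n,P)-[x0,y0]+0.5)*s).astype(np.int32); cv2.polylines(c,[q.reshape(-1,1,2)],False,col,1)
    cv2.imwrite(fn,c)
th=np.linspace(0,2*np.pi,60)
def circ(c,z,r): return np.stack([c[0]+r*np.cos(th),c[1]+r*np.sin(th),z+0*th],-1)
def stand(x,y,r): return rk(x+0*th,y+r*np.cos(th),0.034+r*np.sin(th))
E
cat > ov.py <<'E'
from h import *
s=cv2.imread('pics/scene0.png')[:,:,::-1]; t=cv2.imread('pics/top0.png')[:,:,::-1]
g=(0,255,0);r=(0,0,255);y=(0,255,255)
mat=rk(np.array([-.088,.088,.088,-.088,-.088]),np.array([-.11,-.11,.11,.11,-.11]),.004)
P=[(mat,g)]
for yy,sg in [(.055,1),(-.055,-1)]:
    P+=[(stand(-.006,yy,.03),r),(stand(.006,yy,.03),r),(stand(sg*.010,yy,.014),y)]
A=[(circ(ARB,.010,.046),g),(circ(ARB,.08,.0065),r),(circ(ARB,.027,.03),y),(circ(ARB,.031,.02),y),(circ(ARB,0,.046),g)]
overlay(s,'scene',P,170,150,130,95,6,'pics/o1.png'); overlay(t,'top',P,180,145,115,95,5,'pics/o2.png')
overlay(t,'top',A,310,190,70,60,6,'pics/o3.png'); overlay(s,'scene',A,315,250,80,65,6,'pics/o4.png')
a=cv2.imread('pics/o3.png');b=cv2.imread('pics/o4.png'); cv2.imwrite('pics/o34.png',cv2.resize(np.hstack([a,cv2.resize(b,(443,360))]),(790,354)))
E
python3 ov.py
python3 - <<'E'
from h import *
print(proj('top',[[.52,.1,0]]))
s,p,r=st(); print(r.as_matrix().round(3))
print('cap',unproj('top',[279.5,208.5],.024),'bottle',unproj('top',[284,131],.13),unproj('scene',[323,183],0))
E
```

```text
[[251.50797031 201.53004613]]
[[ 0.3    0.954 -0.001]
 [ 0.954 -0.3   -0.001]
 [-0.002 -0.    -1.   ]]
cap [[0.49815708 0.0241008  0.024     ]] bottle [[0.69410065 0.0148721  0.13      ]] [[ 6.95274768e-01 -3.71374520e-04  0.00000000e+00]]
```

View pics/o1.png

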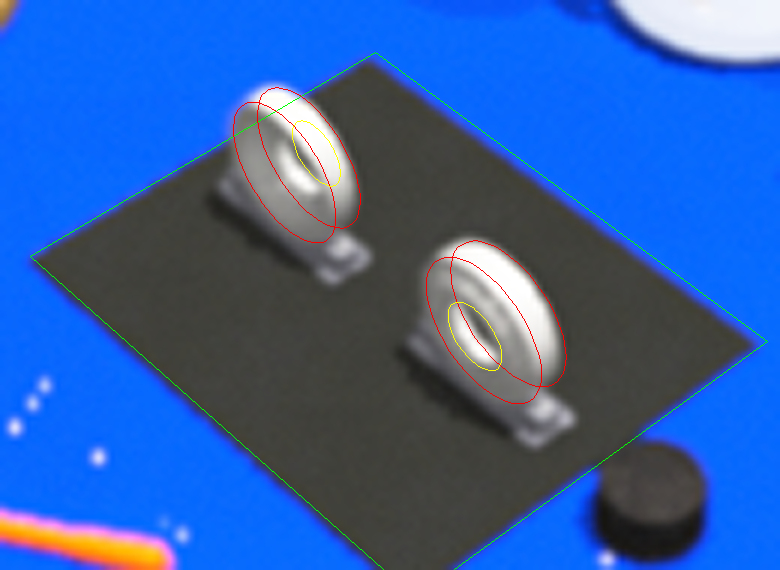

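View pics/o2.png

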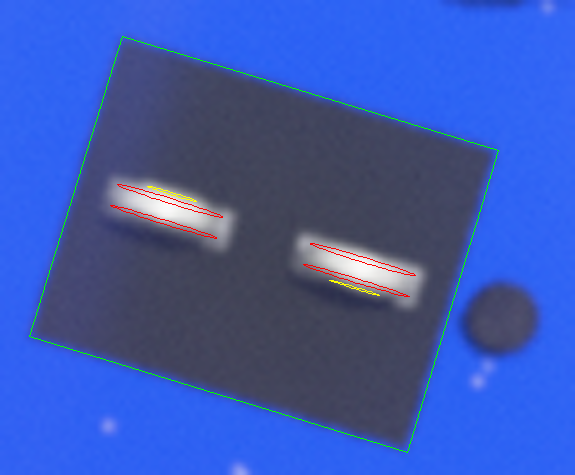

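View pics/o34.png

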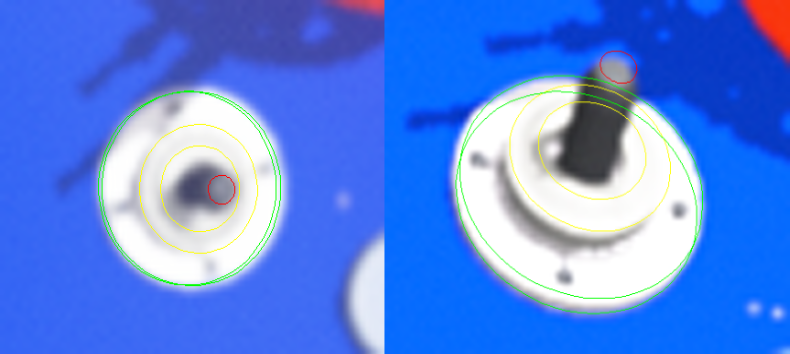

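Left washer (217,178) shows its dish to the robot, so its crown is on rack +x. Right washer (251,206) shows its crown, which matches the overlay. I'll tip both to rack −x (the clear side): the right one falls crown down and goes on first, the left one falls crown up and goes on second. The tool's x axis is already along the rack's y.

```bash
cat >> h.py <<'E'
def goal(P,yaw=np.pi/2+YAW):
    """shift/turn to reach TCP world P, tool down, tool x at world angle yaw"""
    s,p,r=st(); x=np.array([np.cos(yaw),np.sin(yaw),0]); z=np.array([0,0,-1.]); G=np.stack([x,np.cross(z,x),z],1)
    d=r.inv().apply(np.ravel(P)-p); a=(r.inv()*R.from_matrix(G)).as_rotvec()
    print('tgt',np.ravel(P).round(4),'shift mm',(d*1e3).round(1),'turn',a.round(4),'tcp',p.round(4),'t',round(float(s['clock']),2),'gap',round(float(s['finger_gap']),4),'F',np.round(s['wrist_force'],1))
E
python3 - <<'E'
from h import *
goal(rk(.045,-.055,.13)); goal(rk(.045,-.055,.053)); goal(rk(0,-.055,.053));goal(rk(.045,.055,.053))
E
```

```text
tgt [0.5697 0.0864 0.13  ] shift mm [-321.   517.6   71.1] turn [-0.0002  0.0016  0.0163] tcp [0.1723 0.548  0.2007] t 0.1 gap 0.0855 F [-0.   0.4 -1.4]
tgt [0.5697 0.0864 0.053 ] shift mm [-320.8  517.7  148.1] turn [-0.0002  0.0016  0.0163] tcp [0.1723 0.548  0.2007] t 0.1 gap 0.0855 F [-0.   0.4 -1.4]
tgt [0.527  0.1006 0.053 ] shift mm [-320.1  472.7  148.1] turn [-0.0002  0.0016  0.0163] tcp [0.1723 0.548  0.2007] t 0.1 gap 0.0855 F [-0.   0.4 -1.4]
tgt [0.6045 0.1908 0.053 ] shift mm [-210.9  519.5  147.9] turn [-0.0002  0.0016  0.0163] tcp [0.1723 0.548  0.2007] t 0.1 gap 0.0855 F [-0.   0.4 -1.4]
```

Emit:
carry_out(
  plan=[
    {"x": -0.015, "y": 0.037, "z": 0, "az": 0.016, "hand": 0},
    {"x": -0.03, "y": 0.074, "z": 0, "az": 0.016, "hand": 0},
    {"x": -0.045, "y": 0.111, "z": 0, "az": 0.016, "hand": 0},
    {"x": -0.06, "y": 0.148, "z": 0, "az": 0.016, "hand": 0},
    {"x": -0.075, "y": 0.185, "z": 0.0, "az": 0.016, "hand": 0},
    {"x": -0.09, "y": 0.222, "z": 0.0, "az": 0.016, "hand": 0},
    {"x": -0.105, "y": 0.259, "z": 0.0, "az": 0.016, "hand": 0},
    {"x": -0.12, "y": 0.296, "z": 0.0, "az": 0.016, "hand": 0},
    {"x": -0.135, "y": 0.333, "z": 0.0, "az": 0.016, "hand": 0},
    {"x": -0.15, "y": 0.37, "z": 0.01, "az": 0.016, "hand": 0},
    {"x": -0.165, "y": 0.407, "z": 0.02, "az": 0.016, "hand": 0},
    {"x": -0.18, "y": 0.444, "z": 0.03, "az": 0.016, "hand": 0},
  ],
)

```text
schema error: expected keys x, y, z, ax, ay, az, hand
```

```bash
python3 - <<'E'
from h import *
goal(rk(.045,.055,.13)); goal(rk(.045,.055,.053))
E
```

```text
tgt [0.6045 0.1908 0.13  ] shift mm [-211.   519.4   70.9] turn [-0.0002  0.0016  0.0163] tcp [0.1723 0.548  0.2007] t 0.1 gap 0.0855 F [-0.   0.4 -1.4]
tgt [0.6045 0.1908 0.053 ] shift mm [-210.9  519.5  147.9] turn [-0.0002  0.0016  0.0163] tcp [0.1723 0.548  0.2007] t 0.1 gap 0.0855 F [-0.   0.4 -1.4]
```

Emit:
carry_out(
  plan=[
    {"x": -0.1, "y": 0.26, "z": 0, "ax": 0, "ay": 0, "az": 0.016, "hand": 0},
    {"x": -0.1, "y": 0.26, "z": 0, "ax": 0, "ay": 0, "az": 0.016, "hand": 0},
    {"x": -0.1, "y": 0.26, "z": 0, "ax": 0, "ay": 0, "az": 0.016, "hand": 0},
    {"x": -0.1, "y": 0.26, "z": 0, "ax": 0, "ay": 0, "az": 0.016, "hand": 0},
    {"x": -0.21, "y": 0.52, "z": 0.03, "ax": 0, "ay": 0, "az": 0.016, "hand": 0},
    {"x": -0.21, "y": 0.52, "z": 0.03, "ax": 0, "ay": 0, "az": 0.016, "hand": 0},
    {"x": -0.21, "y": 0.52, "z": 0.03, "ax": 0, "ay": 0, "az": 0.016, "hand": 0},
    {"x": -0.21, "y": 0.52, "z": 0.03, "ax": 0, "ay": 0, "az": 0.016, "hand": 0},
    {"x": -0.21, "y": 0.52, "z": 0.03, "ax": 0, "ay": 0, "az": 0.016, "hand": 0},
    {"x": -0.21, "y": 0.52, "z": 0.03, "ax": 0, "ay": 0, "az": 0.016, "hand": 0},
    {"x": -0.21, "y": 0.52, "z": 0.03, "ax": 0, "ay": 0, "az": 0.016, "hand": 0},
    {"x": -0.21, "y": 0.52, "z": 0.03, "ax": 0, "ay": 0, "az": 0.016, "hand": 0},
  ],
)

```text
clock: 1.1
tcp_pos: [0.5589, 0.2296, 0.1751]
orientation: [0.0, 0.811, 0.585, -0.001]
wrist_force: [-0.6, 1.1, 0.3]
finger_gap: 0.0
```

```bash
python3 - <<'E'
from h import *
goal(rk(.045,.055,.13)); goal(rk(.045,.055,.053))
E
```

```text
tgt [0.6045 0.1908 0.13  ] shift mm [-22.4  55.6  45.1] turn [-0.0008  0.0019  0.0002] tcp [0.5589 0.2296 0.1751] t 1.1 gap 0.0 F [-0.6  1.1  0.3]
tgt [0.6045 0.1908 0.053 ] shift mm [-22.2  55.6 122.1] turn [-0.0008  0.0019  0.0002] tcp [0.5589 0.2296 0.1751] t 1.1 gap 0.0 F [-0.6  1.1  0.3]
```

Emit:
carry_out(
  plan=[
    {"x": -0.022, "y": 0.056, "z": 0.03, "ax": 0, "ay": 0, "az": 0, "hand": 0},
    {"x": -0.022, "y": 0.056, "z": 0.04, "ax": 0, "ay": 0, "az": 0, "hand": 0},
    {"x": -0.022, "y": 0.056, "z": 0.07, "ax": 0, "ay": 0, "az": 0, "hand": 0},
    {"x": -0.022, "y": 0.056, "z": 0.1, "ax": 0, "ay": 0, "az": 0, "hand": 0},
    {"x": -0.022, "y": 0.056, "z": 0.122, "ax": 0, "ay": 0, "az": 0, "hand": 0},
    {"x": -0.022, "y": 0.056, "z": 0.122, "ax": 0, "ay": 0, "az": 0, "hand": 0},
    {"x": -0.022, "y": 0.056, "z": 0.122, "ax": 0, "ay": 0, "az": 0, "hand": 0},
    {"x": -0.022, "y": 0.056, "z": 0.122, "ax": 0, "ay": 0, "az": 0, "hand": 0},
  ],
)

```text
clock: 1.77
tcp_pos: [0.6055, 0.1911, 0.0543]
orientation: [0.0, 0.811, 0.585, -0.0]
wrist_force: [0.8, -0.5, -0.0]
finger_gap: 0.0002
```

```bash
python3 - <<'E'
from h import *
goal(rk(.045,.055,.053)); goal(rk(0,.055,.053))
s=viewer.read_camera('scene'); crop(s,170,110,130,100,6,'pics/p1.png')
E
```

```text
tgt [0.6045 0.1908 0.053 ] shift mm [-0.7 -0.9  1.3] turn [0.0002 0.0013 0.0004] tcp [0.6055 0.1911 0.0543] t 1.77 gap 0.0002 F [ 0.8 -0.5 -0. ]
tgt [0.5618 0.205  0.053 ] shift mm [ -0.7 -45.9   1.3] turn [0.0002 0.0013 0.0004] tcp [0.6055 0.1911 0.0543] t 1.77 gap 0.0002 F [ 0.8 -0.5 -0. ]
```

View pics/p1.png

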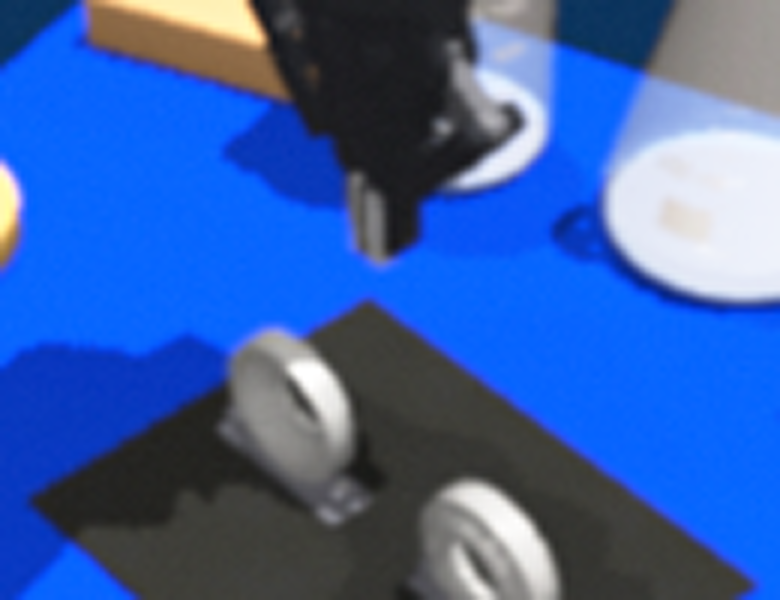

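Emit:
carry_out(
  plan=[
    {"x": -0.0007, "y": -0.012, "z": 0.001, "ax": 0, "ay": 0, "az": 0, "hand": 0},
    {"x": -0.0007, "y": -0.02, "z": 0.001, "ax": 0, "ay": 0, "az": 0, "hand": 0},
    {"x": -0.0007, "y": -0.024, "z": 0.001, "ax": 0, "ay": 0, "az": 0, "hand": 0},
    {"x": -0.0007, "y": -0.027, "z": 0.001, "ax": 0, "ay": 0, "az": 0, "hand": 0},
    {"x": -0.0007, "y": -0.03, "z": 0.001, "ax": 0, "ay": 0, "az": 0, "hand": 0},
    {"x": -0.0007, "y": -0.033, "z": 0.001, "ax": 0, "ay": 0, "az": 0, "hand": 0},
    {"x": -0.0007, "y": -0.036, "z": 0.001, "ax": 0, "ay": 0, "az": 0, "hand": 0},
    {"x": -0.0007, "y": -0.038, "z": 0.001, "ax": 0, "ay": 0, "az": 0, "hand": 0},
  ],
)

```text
clock: 2.48
tcp_pos: [0.5696, 0.2027, 0.054]
orientation: [0.001, 0.811, 0.585, 0.0]
wrist_force: [0.2, 0.1, -0.5]
finger_gap: 0.0004
```

```bash
python3 - <<'E'
from h import *
goal(rk(0,.055,.053))
s=viewer.read_camera('scene'); crop(s,170,110,130,100,6,'pics/p2.png')
E
```

```text
tgt [0.5618 0.205  0.053 ] shift mm [-0.3 -8.2  1. ] turn [0.0016 0.0005 0.0005] tcp [0.5696 0.2027 0.054 ] t 2.48 gap 0.0004 F [ 0.2  0.1 -0.5]
```

View pics/p2.png

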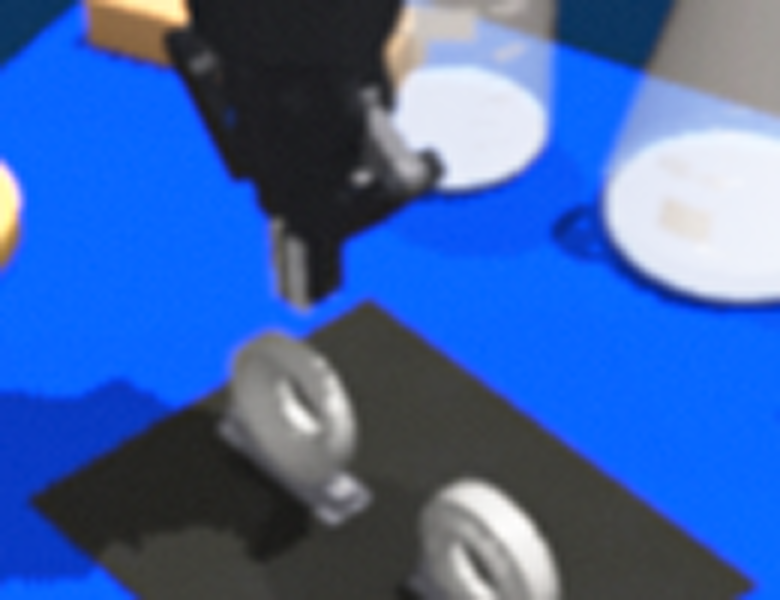

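```bash
python3 - <<'E'
from h import *
s,p,r=st(); print((proj('scene',p)-[170,110])*6, (proj('scene',rk(0,.055,.064))-[170,110])*6, (proj('top',p)-[170,140])*6)
im=viewer.read_camera('top'); crop(im,170,140,130,100,6,'pics/p3.png')
E
```

```text
[[306.59765921 354.19627633]] [[290.18495624 344.10749912]] [[259.10668745 261.20695945]]
```

View pics/p3.png

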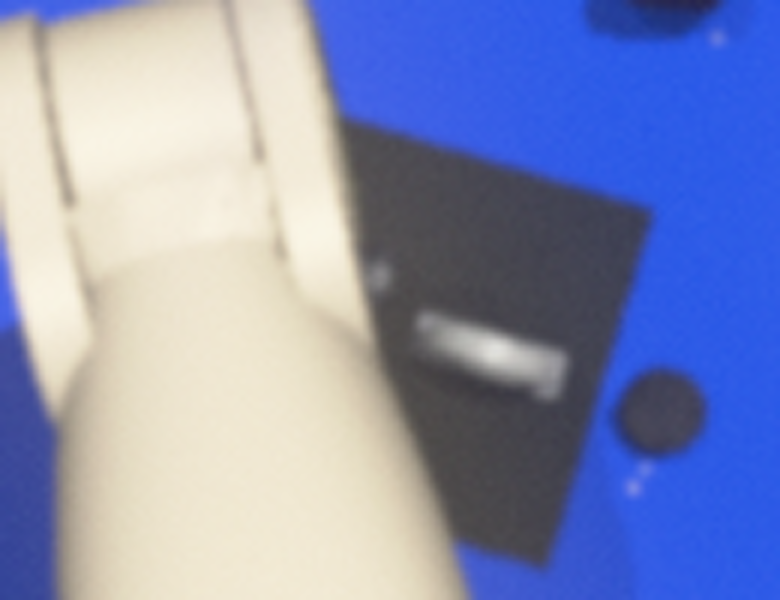

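```bash
python3 - <<'E'
from h import *
s,p,r=st()
for q,tip in [((.6055,.1911),(380,262)),((.5696,.2027),(300,305))]:
    for z in (.054,.064,.074,.084): print(z,(proj('scene',[*q,z])-[170,110])*6, tip)
s=viewer.read_camera('scene'); crop(s,200,130,40,40,14,'pics/p4.png')
E
```

```text
0.054 [[382.08449349 308.327638  ]] (380, 262)
0.064 [[381.74599357 288.53170003]] (380, 262)
0.074 [[381.40400154 268.45787987]] (380, 262)
0.084 [[381.05848853 248.10121993]] (380, 262)
0.054 [[307.32658548 353.62551157]] (300, 305)
0.064 [[306.43934111 333.77614853]] (300, 305)
0.074 [[305.54166404 313.64081594]] (300, 305)
0.084 [[304.63342421 293.21423063]] (300, 305)
```

View pics/p4.png

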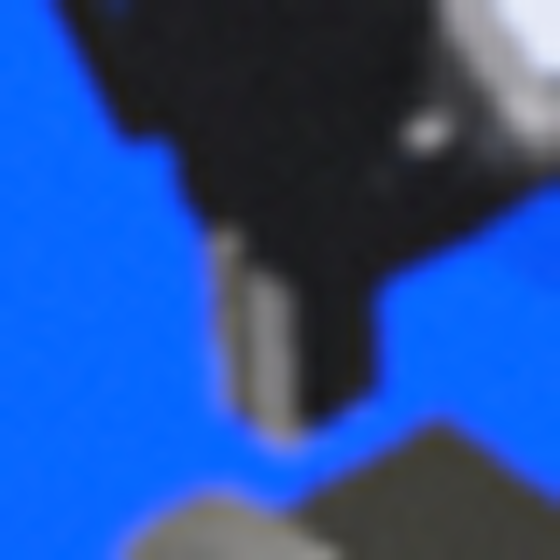

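```bash
python3 - <<'E'
from h import *
im=cv2.imread('pics/top0.png')[:,:,::-1]
p=np.array([.1723,.548,.2007]); r=R.from_quat([.80627,.591546,-.000712,.00037]).as_matrix()
for dz in (0,-.019,-.04,-.1): print(dz,(proj('top',p+r[:,2]*dz)-[10,310])*7)
pol=[]
for dz in (0,-.02,-.04):
  pol.append(([p+r[:,2]*dz-r[:,0]*.0427,p+r[:,2]*dz+r[:,0]*.0427],(0,255,0)))
overlay(im,'top',[(np.array(a),c) for a,c in pol],10,310,110,74,7,'pics/p5.png')
E
```

```text
0 [[430.68330799 259.17281577]]
-0.019 [[411.94390818 273.27477849]]
-0.04 [[390.56452057 289.36051892]]
-0.1 [[325.31077329 338.43758039]]
```

View pics/p5.png

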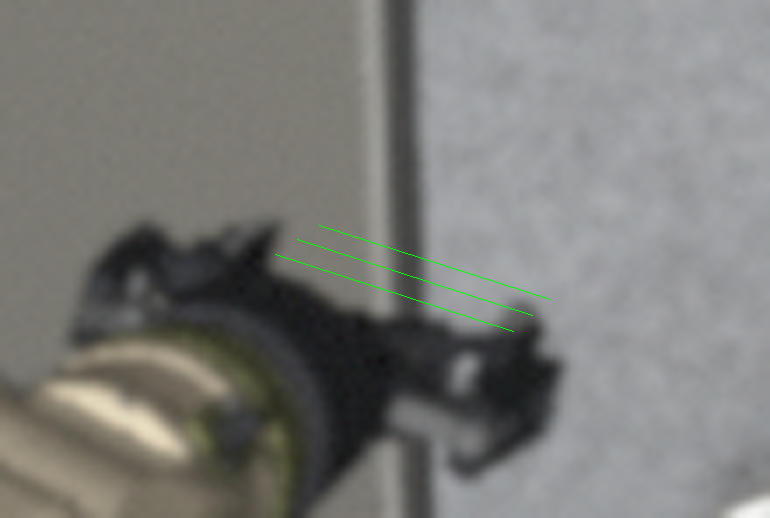

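Emit:
carry_out(
  plan=[
    {"x": 0, "y": 0.032, "z": 0, "ax": 0, "ay": 0, "az": 0, "hand": 0},
    {"x": 0, "y": 0.032, "z": 0.01, "ax": 0, "ay": 0, "az": 0, "hand": 0},
    {"x": 0, "y": 0.032, "z": 0.02, "ax": 0, "ay": 0, "az": 0, "hand": 0},
    {"x": 0, "y": 0.024, "z": 0.023, "ax": 0, "ay": 0, "az": 0, "hand": 0},
    {"x": 0, "y": 0.016, "z": 0.023, "ax": 0, "ay": 0, "az": 0, "hand": 0},
    {"x": 0, "y": 0.012, "z": 0.023, "ax": 0, "ay": 0, "az": 0, "hand": 0},
    {"x": 0, "y": 0.008, "z": 0.023, "ax": 0, "ay": 0, "az": 0, "hand": 0},
    {"x": 0, "y": 0.005, "z": 0.023, "ax": 0, "ay": 0, "az": 0, "hand": 0},
  ],
)

```text
clock: 3.3
tcp_pos: [0.5738, 0.2016, 0.0316]
orientation: [0.001, 0.811, 0.586, 0.001]
wrist_force: [0.5, 0.7, 0.4]
finger_gap: 0.0001
```

```bash
python3 - <<'E'
from h import *
goal(rk(0,.055,.053))
s=viewer.read_camera('scene'); crop(s,170,110,130,100,6,'pics/p6.png')
E
```

```text
tgt [0.5618 0.205  0.053 ] shift mm [ -0.6 -12.5 -21.4] turn [0.0022 0.0003 0.0014] tcp [0.5738 0.2016 0.0316] t 3.3 gap 0.0001 F [0.5 0.7 0.4]
```

View pics/p6.png

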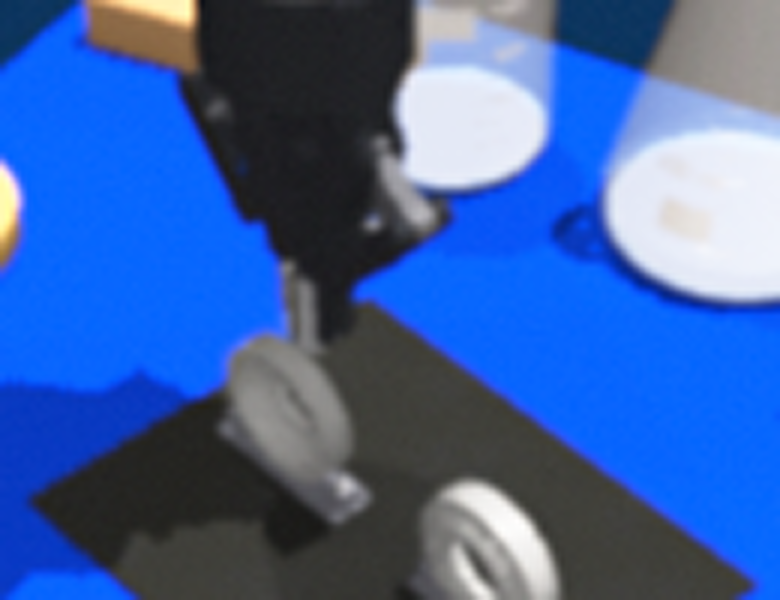

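Emit:
carry_out(
  plan=[
    {"x": 0, "y": -0.003, "z": 0, "ax": 0, "ay": 0, "az": 0, "hand": 0},
    {"x": 0, "y": -0.006, "z": 0, "ax": 0, "ay": 0, "az": 0, "hand": 0},
    {"x": 0, "y": -0.009, "z": 0, "ax": 0, "ay": 0, "az": 0, "hand": 0},
    {"x": 0, "y": -0.011, "z": 0, "ax": 0, "ay": 0, "az": 0, "hand": 0},
    {"x": 0, "y": -0.011, "z": 0, "ax": 0, "ay": 0, "az": 0, "hand": 0},
  ],
)

```text
clock: 3.77
tcp_pos: [0.5626, 0.2053, 0.0316]
orientation: [0.001, 0.811, 0.586, 0.0]
wrist_force: [-0.5, 0.2, 0.3]
finger_gap: 0.0001
```

```bash
python3 - <<'E'
from h import *
goal(rk(0,.055,.053))
s=viewer.read_camera('scene'); crop(s,170,110,130,100,6,'pics/p7.png')
E
```

```text
tgt [0.5618 0.205  0.053 ] shift mm [ -0.6  -0.6 -21.4] turn [0.0015 0.0005 0.0018] tcp [0.5626 0.2053 0.0316] t 3.77 gap 0.0001 F [-0.5  0.2  0.3]
```

View pics/p7.png

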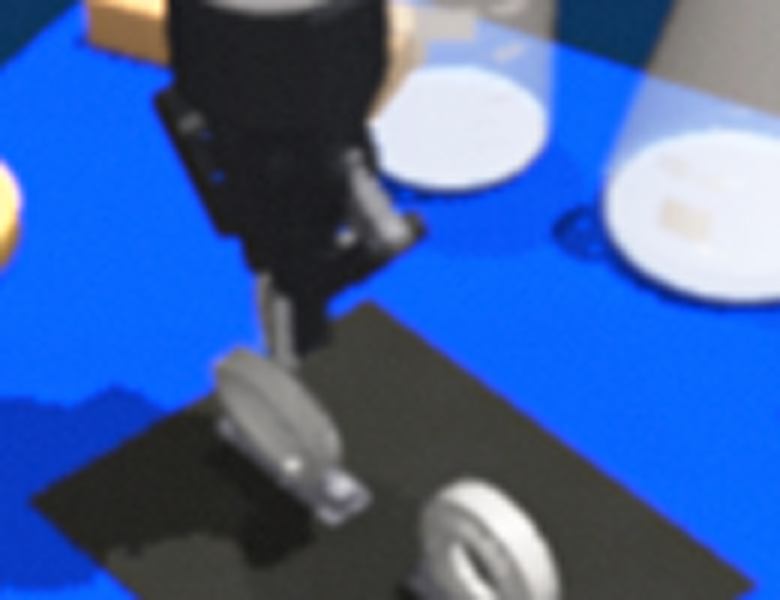

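Emit:
carry_out(
  plan=[
    {"x": 0, "y": -0.002, "z": 0, "ax": 0, "ay": 0, "az": 0, "hand": 0},
    {"x": 0, "y": -0.004, "z": 0, "ax": 0, "ay": 0, "az": 0, "hand": 0},
    {"x": 0, "y": -0.005, "z": 0, "ax": 0, "ay": 0, "az": 0, "hand": 0},
    {"x": 0, "y": -0.005, "z": -0.02, "ax": 0, "ay": 0, "az": 0, "hand": 0},
    {"x": 0, "y": -0.005, "z": -0.04, "ax": 0, "ay": 0, "az": 0, "hand": 0},
  ],
)

```text
clock: 4.23
tcp_pos: [0.5564, 0.2065, 0.0705]
orientation: [0.0, 0.811, 0.586, -0.001]
wrist_force: [0.4, 0.7, 0.4]
finger_gap: -0.0001
```

```bash
python3 - <<'E'
from h import *
goal(rk(.045,-.055,.09));goal(rk(.045,-.055,.031))
s=viewer.read_camera('scene'); crop(s,170,110,130,100,6,'pics/p8.png')
E
```

```text
tgt [0.5697 0.0864 0.09  ] shift mm [-109.9   50.3  -19.3] turn [-0.0016  0.0024  0.0017] tcp [0.5564 0.2065 0.0705] t 4.23 gap -0.0001 F [0.4 0.7 0.4]
tgt [0.5697 0.0864 0.031 ] shift mm [-109.7   50.4   39.7] turn [-0.0016  0.0024  0.0017] tcp [0.5564 0.2065 0.0705] t 4.23 gap -0.0001 F [0.4 0.7 0.4]
```

View pics/p8.png

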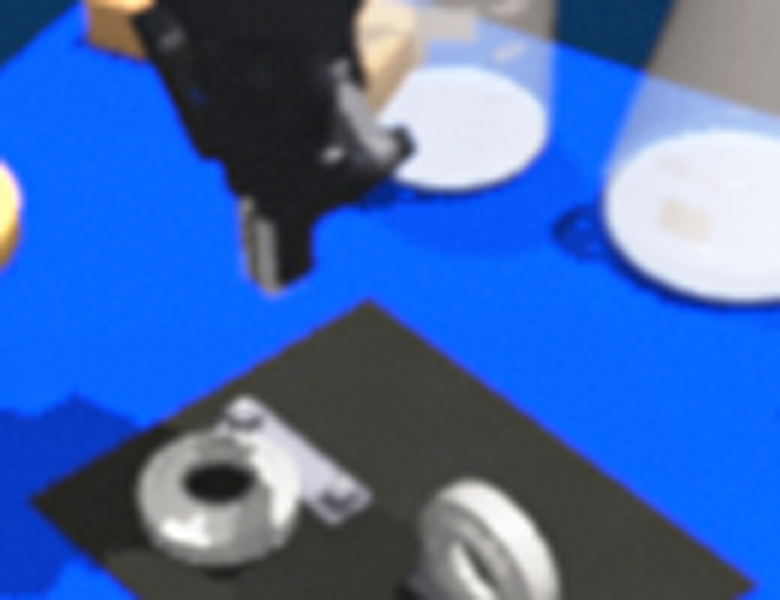

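The left washer lies flat with its crown up, at crop (215,495). Now the right one.

Emit:
carry_out(
  plan=[
    {"x": -0.02, "y": 0.05, "z": -0.015, "ax": 0, "ay": 0, "az": 0.002, "hand": 0},
    {"x": -0.06, "y": 0.05, "z": -0.015, "ax": 0, "ay": 0, "az": 0.002, "hand": 0},
    {"x": -0.1, "y": 0.05, "z": -0.01, "ax": 0, "ay": 0, "az": 0.002, "hand": 0},
    {"x": -0.11, "y": 0.05, "z": 0.0, "ax": 0, "ay": 0, "az": 0.002, "hand": 0},
    {"x": -0.11, "y": 0.05, "z": 0.035, "ax": 0, "ay": 0, "az": 0.002, "hand": 0},
    {"x": -0.11, "y": 0.045, "z": 0.039, "ax": 0, "ay": 0, "az": 0.002, "hand": 0},
    {"x": -0.11, "y": 0.03, "z": 0.039, "ax": 0, "ay": 0, "az": 0.002, "hand": 0},
    {"x": -0.11, "y": 0.02, "z": 0.039, "ax": 0, "ay": 0, "az": 0.002, "hand": 0},
    {"x": -0.11, "y": 0.017, "z": 0.039, "ax": 0, "ay": 0, "az": 0.002, "hand": 0},
    {"x": -0.11, "y": 0.014, "z": 0.039, "ax": 0, "ay": 0, "az": 0.002, "hand": 0},
    {"x": -0.11, "y": 0.011, "z": 0.039, "ax": 0, "ay": 0, "az": 0.002, "hand": 0},
    {"x": -0.11, "y": 0.009, "z": 0.039, "ax": 0, "ay": 0, "az": 0.002, "hand": 0},
  ],
)

```text
clock: 5.28
tcp_pos: [0.5344, 0.1005, 0.0374]
orientation: [0.002, 0.811, 0.585, 0.003]
wrist_force: [-0.1, 0.2, -0.7]
finger_gap: -0.0
```

```bash
python3 - <<'E'
from h import *
goal(rk(0,-.055,.031))
s=viewer.read_camera('scene'); crop(s,170,130,130,100,6,'pics/p9.png')
E
```

```text
tgt [0.527  0.1006 0.031 ] shift mm [-2.2 -7.1  6.3] turn [ 0.0067 -0.0022  0.0005] tcp [0.5344 0.1005 0.0374] t 5.28 gap -0.0 F [-0.1  0.2 -0.7]
```

View pics/p9.png

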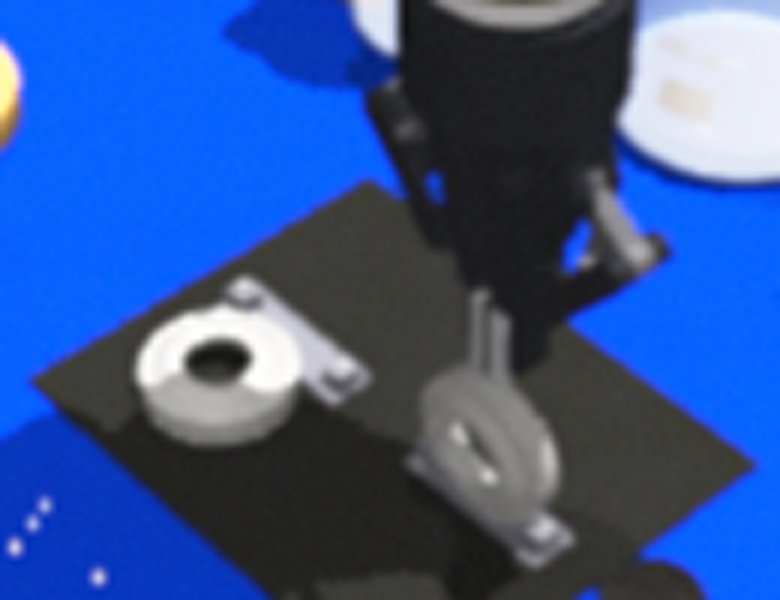

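Emit:
carry_out(
  plan=[
    {"x": -0.002, "y": -0.002, "z": 0.003, "ax": 0, "ay": 0, "az": 0, "hand": 0},
    {"x": -0.002, "y": -0.005, "z": 0.003, "ax": 0, "ay": 0, "az": 0, "hand": 0},
    {"x": -0.002, "y": -0.008, "z": 0.003, "ax": 0, "ay": 0, "az": 0, "hand": 0},
    {"x": -0.002, "y": -0.011, "z": 0.003, "ax": 0, "ay": 0, "az": 0, "hand": 0},
    {"x": -0.002, "y": -0.013, "z": 0.003, "ax": 0, "ay": 0, "az": 0, "hand": 0},
    {"x": -0.002, "y": -0.013, "z": 0.003, "ax": 0, "ay": 0, "az": 0, "hand": 0},
    {"x": -0.002, "y": -0.013, "z": -0.02, "ax": 0, "ay": 0, "az": 0, "hand": 0},
    {"x": -0.002, "y": -0.013, "z": -0.05, "ax": 0, "ay": 0, "az": 0, "hand": 0},
  ],
)

```text
clock: 6.0
tcp_pos: [0.5174, 0.1026, 0.0849]
orientation: [-0.0, 0.811, 0.585, -0.0]
wrist_force: [0.5, 0.2, -0.3]
finger_gap: 0.0
```

```bash
python3 - <<'E'
from h import *
goal(rk(-.042,-.055,.09))
s=viewer.read_camera('scene'); crop(s,170,130,130,100,6,'pics/p10.png')
E
```

```text
tgt [0.4872 0.1139 0.09  ] shift mm [  1.2 -32.3  -5.1] turn [-0.0006  0.0004  0.0003] tcp [0.5174 0.1026 0.0849] t 6.0 gap 0.0 F [ 0.5  0.2 -0.3]
```

View pics/p10.png

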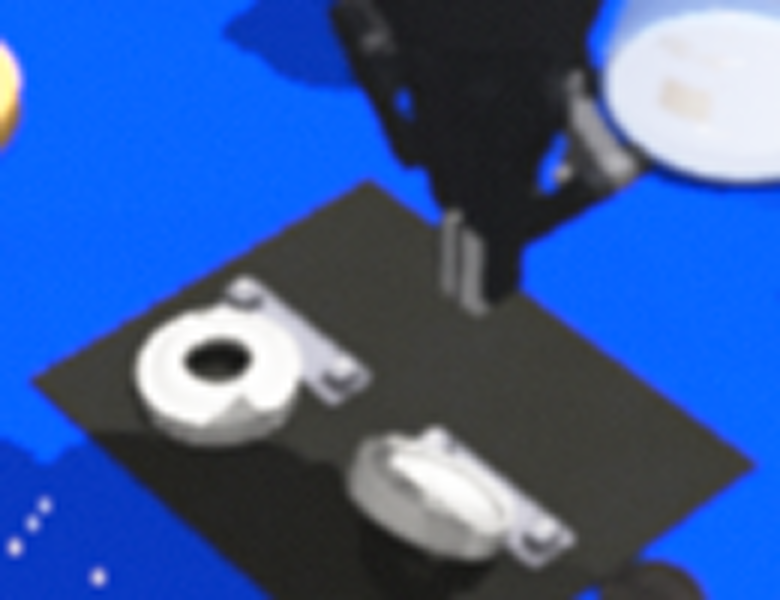

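Emit:
carry_out(
  plan=[
    {"x": -0.04, "y": 0, "z": -0.03, "ax": 0, "ay": 0, "az": 0, "hand": 0.9},
    {"x": -0.08, "y": 0, "z": -0.05, "ax": 0, "ay": 0, "az": 0, "hand": 0.9},
    {"x": -0.12, "y": 0, "z": -0.05, "ax": 0, "ay": 0, "az": 0, "hand": 0.9},
    {"x": -0.16, "y": 0, "z": -0.05, "ax": 0, "ay": 0, "az": 0, "hand": 0.9},
    {"x": -0.2, "y": 0, "z": -0.05, "ax": 0, "ay": 0, "az": 0, "hand": 0.9},
    {"x": -0.2, "y": 0, "z": -0.05, "ax": 0, "ay": 0, "az": 0, "hand": 0.9},
  ],
)

```text
clock: 6.55
tcp_pos: [0.4568, -0.0915, 0.1417]
orientation: [0.004, 0.813, 0.583, 0.004]
wrist_force: [-0.2, 0.3, 0.6]
finger_gap: 0.0725
```

```bash
python3 - <<'E'
from h import *
goal(rk(-.042,-.055,.09))
s=viewer.read_camera('scene'); crop(s,170,130,200,130,4,'pics/p11.png');cv2.imwrite('pics/s11.png',s[:,:,::-1])
t=viewer.read_camera('top'); crop(t,170,140,130,100,6,'pics/p12.png');cv2.imwrite('pics/t11.png',t[:,:,::-1])
E
```

```text
tgt [0.4872 0.1139 0.09  ] shift mm [204.2 -37.6  51.7] turn [ 0.01   -0.0015 -0.005 ] tcp [ 0.4568 -0.0915  0.1417] t 6.55 gap 0.0725 F [-0.2  0.3  0.6]
```

View pics/p11.png

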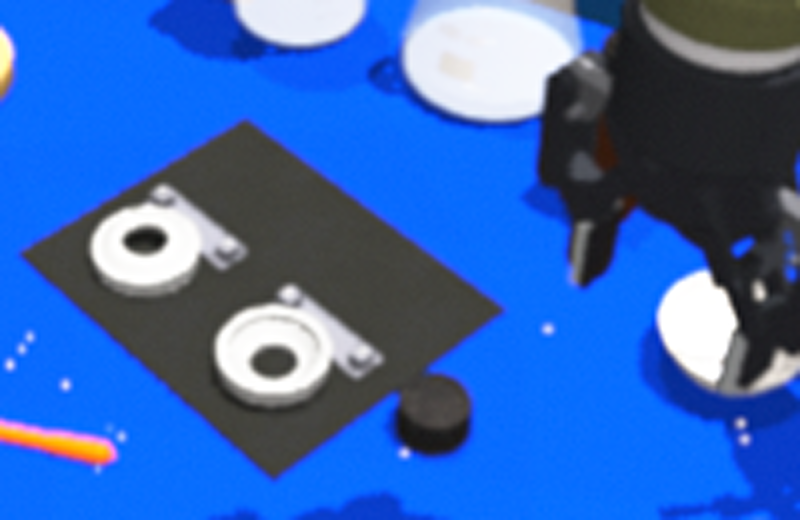

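View pics/p12.png

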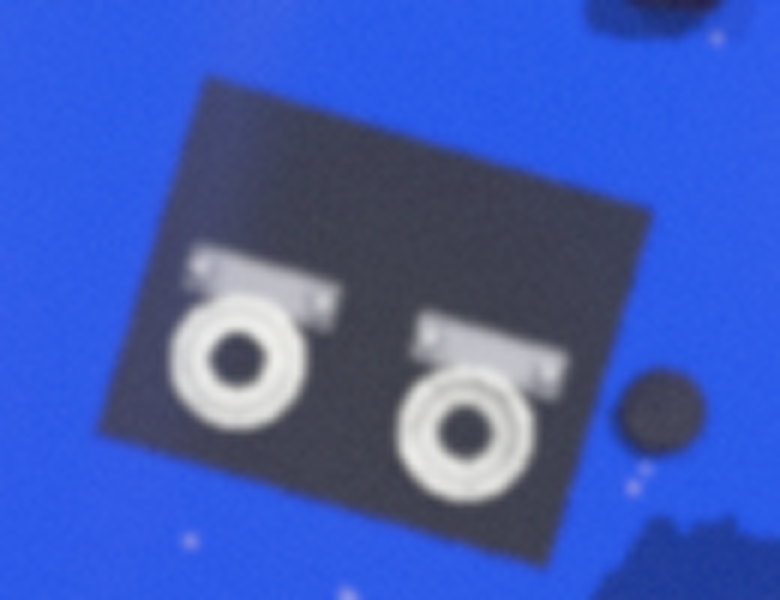

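Both lie flat: the left is crown up at top crop (238,360), the right crown down at (466,432) with its bowl visible, and the cap hasn't moved. Next I'll measure the centres in both cameras.

```bash
cat > meas.py <<'E'
from h import *
from scipy.optimize import least_squares
import sys
def mask(n,im,cx,cy,w=16):
    x0,y0=int(cx-w),int(cy-w); b=im[y0:y0+2*w+1,x0:x0+2*w+1].astype(float); g=b.min(2)
    return b,g,x0,y0
s=cv2.imread('pics/s11.png'); t=cv2.imread('pics/t11.png')
# bore centroid (dark hole) & outer circle top
for nm,uv,zr in [('L',(170+238/6,140+360/6),.016),('R',(170+466/6,140+432/6),.020)]:
    b,g,x0,y0=mask('top',t,*uv)
    e=[]
    def edge(im,u,r0,r1):
        pts=[]
        for a in np.linspace(0,2*np.pi,72,endpoint=False):
            rr=np.arange(r0,r1,.1); xs=u[0]+rr*np.cos(a); ys=u[1]+rr*np.sin(a)
            v=cv2.remap(im.min(2).astype(np.float32),xs.astype(np.float32)[None],ys.astype(np.float32)[None],cv2.INTER_LINEAR)[0]
            v=cv2.GaussianBlur(v[None],(0,0),3)[0]; k=np.argmin(np.gradient(v)); pts.append([xs[k],ys[k]])
        return np.array(pts)
    P=unproj('top',edge(t,uv,8,15),zr)[:,:2]
    f=least_squares(lambda q:np.hypot(P[:,0]-q[0],P[:,1]-q[1])-.030,P.mean(0),loss='soft_l1',f_scale=.001)
    print(nm,'top outer',f.x,np.abs(f.fun).mean())
E
python3 meas.py
python3 - <<'E'
from h import *
s=cv2.imread('pics/s11.png')[:,:,::-1]; t=cv2.imread('pics/t11.png')[:,:,::-1]
import runpy
E
```

```text
L top outer [0.52730675 0.21683199] 0.001032504490588606
R top outer [0.49161348 0.11314539] 0.001214424147102761
```

```bash
python3 - <<'E'
from h import *
s=cv2.imread('pics/s11.png')[:,:,::-1]; t=cv2.imread('pics/t11.png')[:,:,::-1]
L=(.5273,.2168);Rr=(.4916,.1131);g=(0,255,0);r=(0,0,255)
P=[(circ(L,.016,.03),r),(circ(L,.004,.03),g),(circ(L,.020,.014),g),(circ(Rr,.020,.03),r),(circ(Rr,.008,.03),g),(circ(Rr,.008,.014),g)]
overlay(s,'scene',P,180,170,90,65,8,'pics/o5.png'); overlay(t,'top',P,180,170,100,60,7,'pics/o6.png')
E
```

```text
(no output)
```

View pics/o5.png

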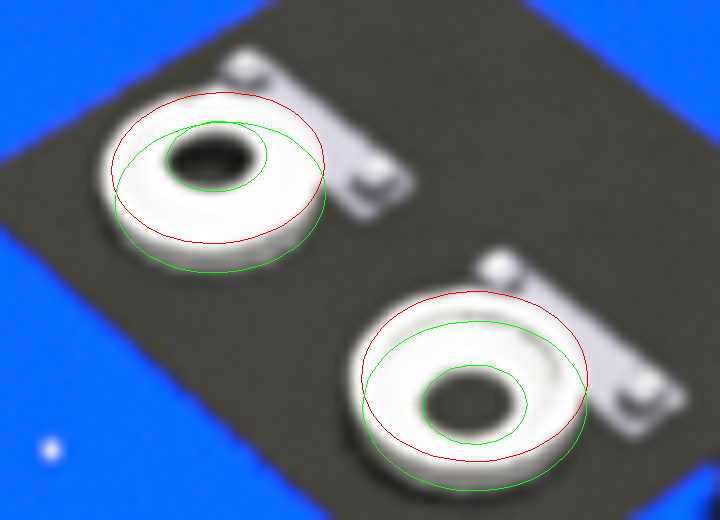

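View pics/o6.png

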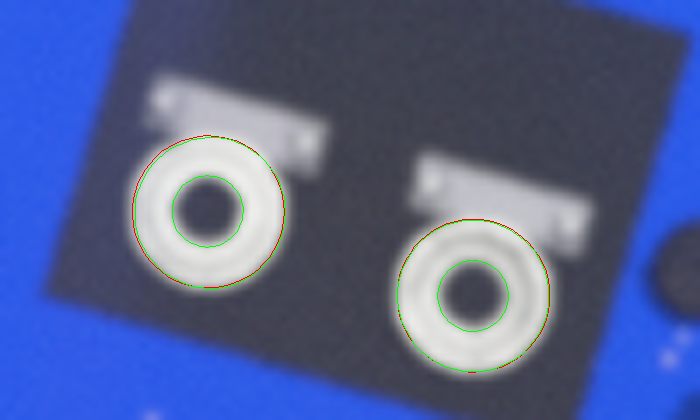

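```bash
python3 - <<'E'
from h import *
goal([.4916,.1131,.09]);goal([.4916,.1131,.02])
E
```

```text
tgt [0.4916 0.1131 0.09  ] shift mm [201.8 -32.9  51.9] turn [ 0.0094 -0.0037 -0.0041] tcp [ 0.4577 -0.0887  0.1415] t 6.65 gap 0.0768 F [-0.1  0.6 -0.6]
tgt [0.4916 0.1131 0.02  ] shift mm [201.6 -33.5 121.9] turn [ 0.0094 -0.0037 -0.0041] tcp [ 0.4577 -0.0887  0.1415] t 6.65 gap 0.0768 F [-0.1  0.6 -0.6]
```

Emit:
carry_out(
  plan=[
    {"x": 0.04, "y": -0.007, "z": 0, "ax": 0.005, "ay": -0.003, "az": -0.004, "hand": 0.95},
    {"x": 0.08, "y": -0.014, "z": 0, "ax": 0.009, "ay": -0.003, "az": -0.004, "hand": 0.95},
    {"x": 0.12, "y": -0.021, "z": 0, "ax": 0.009, "ay": -0.003, "az": -0.004, "hand": 0.95},
    {"x": 0.16, "y": -0.028, "z": 0.02, "ax": 0.009, "ay": -0.003, "az": -0.004, "hand": 0.95},
    {"x": 0.2, "y": -0.033, "z": 0.04, "ax": 0.009, "ay": -0.003, "az": -0.004, "hand": 0.95},
    {"x": 0.202, "y": -0.033, "z": 0.07, "ax": 0.009, "ay": -0.003, "az": -0.004, "hand": 0.95},
    {"x": 0.202, "y": -0.033, "z": 0.1, "ax": 0.009, "ay": -0.003, "az": -0.004, "hand": 0.95},
    {"x": 0.202, "y": -0.033, "z": 0.12, "ax": 0.009, "ay": -0.003, "az": -0.004, "hand": 0.95},
    {"x": 0.202, "y": -0.033, "z": 0.12, "ax": 0.009, "ay": -0.003, "az": -0.004, "hand": 0.95},
    {"x": 0.202, "y": -0.033, "z": 0.12, "ax": 0.009, "ay": -0.003, "az": -0.004, "hand": 0.95},
  ],
)

```text
clock: 7.48
tcp_pos: [0.4905, 0.1147, 0.0208]
orientation: [-0.001, 0.81, 0.586, -0.001]
wrist_force: [-0.2, -0.8, 0.5]
finger_gap: 0.0812
```

```bash
python3 - <<'E'
from h import *
goal([.4916,.1131,-.02])
s=viewer.read_camera('scene'); cv2.imwrite('pics/s12.png',s[:,:,::-1])
st_,p,r=st(); m=r.as_matrix(); g=st_['finger_gap']/2
# predicted tips (inner pad faces bottom edges) for offset o
pol=[]
for o,c in ((.02,(0,0,255)),(.03,(0,255,0)),(.04,(0,255,255))):
    for sg in (-1,1):
        b=p-m[:,2]*o+sg*g*m[:,0]; pol.append((np.array([b-m[:,1]*.011,b+m[:,1]*.011]),c))
overlay(s,'scene',pol,190,140,100,75,8,'pics/p13.png')
E
```

```text
tgt [ 0.4916  0.1131 -0.02  ] shift mm [-1.2  1.7 40.8] turn [-0.0031  0.0004  0.002 ] tcp [0.4905 0.1147 0.0208] t 7.48 gap 0.0812 F [-0.2 -0.8  0.5]
```

View pics/p13.png

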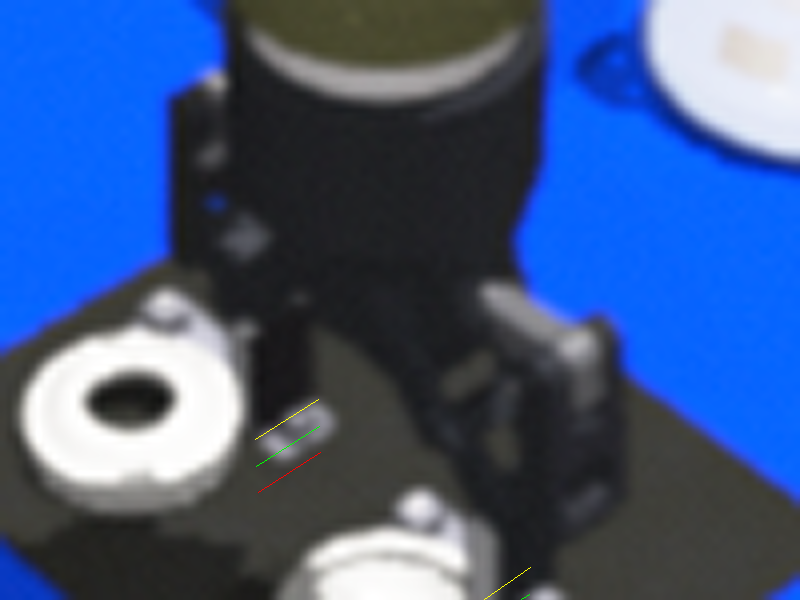

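Emit:
carry_out(
  plan=[
    {"x": -0.001, "y": 0.0015, "z": 0.01, "ax": -0.003, "ay": 0, "az": 0.002, "hand": 0.95},
    {"x": -0.001, "y": 0.0015, "z": 0.02, "ax": -0.003, "ay": 0, "az": 0.002, "hand": 0.95},
    {"x": -0.001, "y": 0.0015, "z": 0.03, "ax": -0.003, "ay": 0, "az": 0.002, "hand": 0.95},
    {"x": -0.001, "y": 0.0015, "z": 0.038, "ax": -0.003, "ay": 0, "az": 0.002, "hand": 0.95},
    {"x": -0.001, "y": 0.0015, "z": 0.038, "ax": -0.003, "ay": 0, "az": 0.002, "hand": 0.95},
    {"x": -0.001, "y": 0.0015, "z": 0.038, "ax": -0.003, "ay": 0, "az": 0.002, "hand": 0.95},
  ],
)

```text
clock: 8.03
tcp_pos: [0.4927, 0.1129, -0.0162]
orientation: [0.001, 0.811, 0.585, 0.001]
wrist_force: [-0.2, 1.3, 1.0]
finger_gap: 0.0812
```

```bash
python3 - <<'E'
from h import *
goal([.4916,.1131,-.028])
s=viewer.read_camera('scene'); crop(s,190,140,100,75,8,'pics/p14.png')
E
```

```text
tgt [ 0.4916  0.1131 -0.028 ] shift mm [-0.1 -1.1 11.8] turn [ 0.0016 -0.0003 -0.0009] tcp [ 0.4927  0.1129 -0.0162] t 8.03 gap 0.0812 F [-0.2  1.3  1. ]
```

View pics/p14.png

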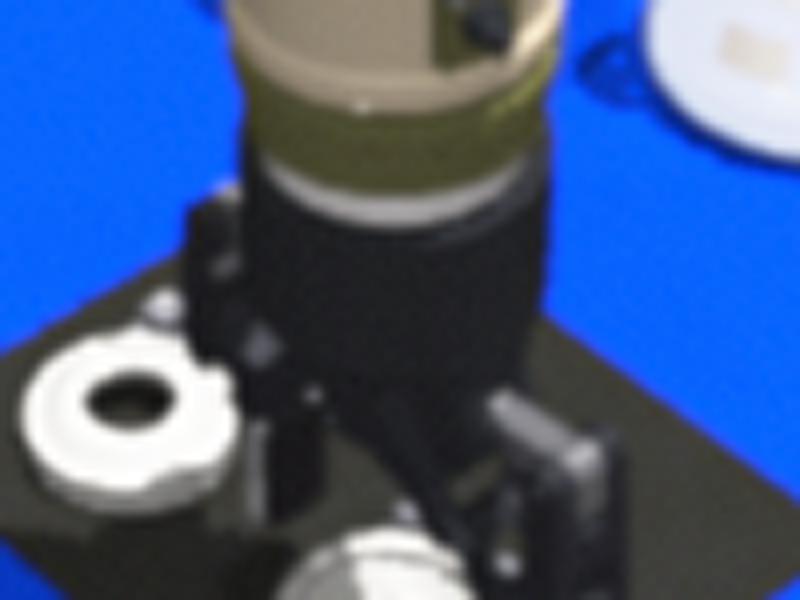

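Emit:
carry_out(
  plan=[
    {"x": 0, "y": -0.001, "z": 0.004, "ax": 0.001, "ay": 0, "az": -0.001, "hand": 0.95},
    {"x": 0, "y": -0.001, "z": 0.007, "ax": 0.001, "ay": 0, "az": -0.001, "hand": 0.95},
    {"x": 0, "y": -0.001, "z": 0.01, "ax": 0.001, "ay": 0, "az": -0.001, "hand": 0.95},
    {"x": 0, "y": -0.001, "z": 0.01, "ax": 0.001, "ay": 0, "az": -0.001, "hand": 0.95},
  ],
)

```text
clock: 8.42
tcp_pos: [0.4917, 0.1132, -0.0263]
orientation: [0.0, 0.811, 0.585, 0.0]
wrist_force: [-0.0, -0.4, 0.4]
finger_gap: 0.0811
```

```bash
python3 - <<'E'
from h import *
goal([.4916,.1131,-.028])
s=viewer.read_camera('scene'); crop(s,190,150,100,75,8,'pics/p15.png')
E
```

```text
tgt [ 0.4916  0.1131 -0.028 ] shift mm [-0.1 -0.1  1.7] turn [ 0.0007 -0.0003 -0.    ] tcp [ 0.4917  0.1132 -0.0263] t 8.42 gap 0.0811 F [-0.  -0.4  0.4]
```

View pics/p15.png

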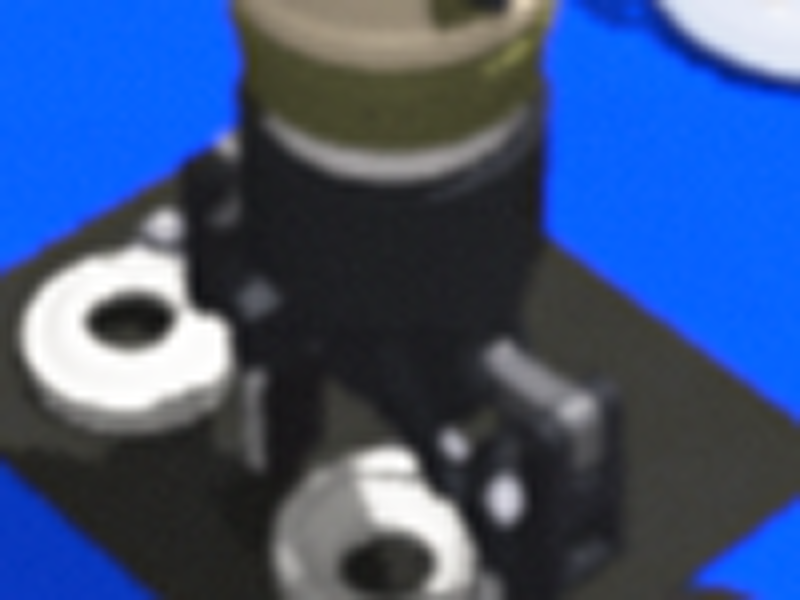

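Emit:
carry_out(
  plan=[
    {"x": 0, "y": 0, "z": 0, "ax": 0, "ay": 0, "az": 0, "hand": 0.8},
    {"x": 0, "y": 0, "z": 0, "ax": 0, "ay": 0, "az": 0, "hand": 0.72},
    {"x": 0, "y": 0, "z": 0, "ax": 0, "ay": 0, "az": 0, "hand": 0.5},
    {"x": 0, "y": 0, "z": 0, "ax": 0, "ay": 0, "az": 0, "hand": 0.3},
    {"x": 0, "y": 0, "z": 0, "ax": 0, "ay": 0, "az": 0, "hand": 0.3},
  ],
  squeeze=40,
)

```text
clock: 8.88
tcp_pos: [0.4921, 0.1134, -0.0255]
orientation: [0.0, 0.811, 0.585, 0.001]
wrist_force: [-2.1, 0.1, 6.3]
finger_gap: 0.0584
```

```bash
python3 - <<'E'
from h import *
goal([.4916,.1131,-.028])
s=viewer.read_camera('scene'); crop(s,190,150,100,75,8,'pics/p16.png')
E
```

```text
tgt [ 0.4916  0.1131 -0.028 ] shift mm [-0.4 -0.4  2.5] turn [ 0.0013 -0.0008  0.0002] tcp [ 0.4921  0.1134 -0.0255] t 8.88 gap 0.0584 F [-2.1  0.1  6.3]
```

View pics/p16.png

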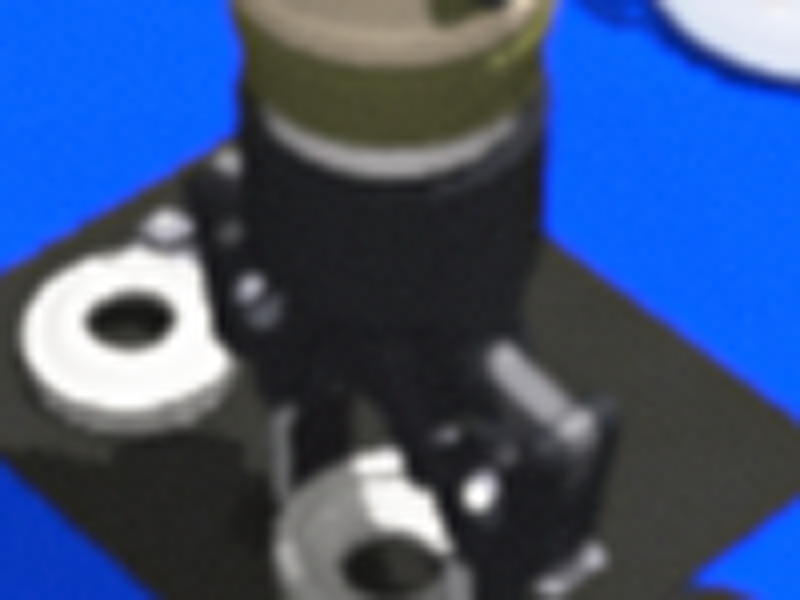

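Emit:
carry_out(
  plan=[
    {"x": 0, "y": 0, "z": -0.004, "ax": 0, "ay": 0, "az": 0, "hand": 0.3},
    {"x": 0, "y": 0, "z": -0.01, "ax": 0, "ay": 0, "az": 0, "hand": 0.3},
    {"x": 0, "y": 0, "z": -0.03, "ax": 0, "ay": 0, "az": 0, "hand": 0.3},
    {"x": 0, "y": 0, "z": -0.06, "ax": 0, "ay": 0, "az": 0, "hand": 0.3},
    {"x": 0, "y": 0, "z": -0.09, "ax": 0, "ay": 0, "az": 0, "hand": 0.3},
    {"x": 0, "y": 0, "z": -0.12, "ax": 0, "ay": 0, "az": 0, "hand": 0.3},
    {"x": 0, "y": 0, "z": -0.12, "ax": 0, "ay": 0, "az": 0, "hand": 0.3},
  ],
)

```text
clock: 9.52
tcp_pos: [0.4959, 0.1136, 0.1007]
orientation: [0.003, 0.811, 0.585, 0.005]
wrist_force: [1.1, -0.2, -0.9]
finger_gap: 0.0585
```

```bash
python3 - <<'E'
from h import *
goal([.4575,-.158,.1])
s=viewer.read_camera('scene'); crop(s,170,110,130,100,6,'pics/p17.png')
E
```

```text
tgt [ 0.4575 -0.158   0.1   ] shift mm [-269.8   49.2   -0. ] turn [ 0.0104 -0.0044  0.0002] tcp [0.4959 0.1136 0.1007] t 9.52 gap 0.0585 F [ 1.1 -0.2 -0.9]
```

View pics/p17.png

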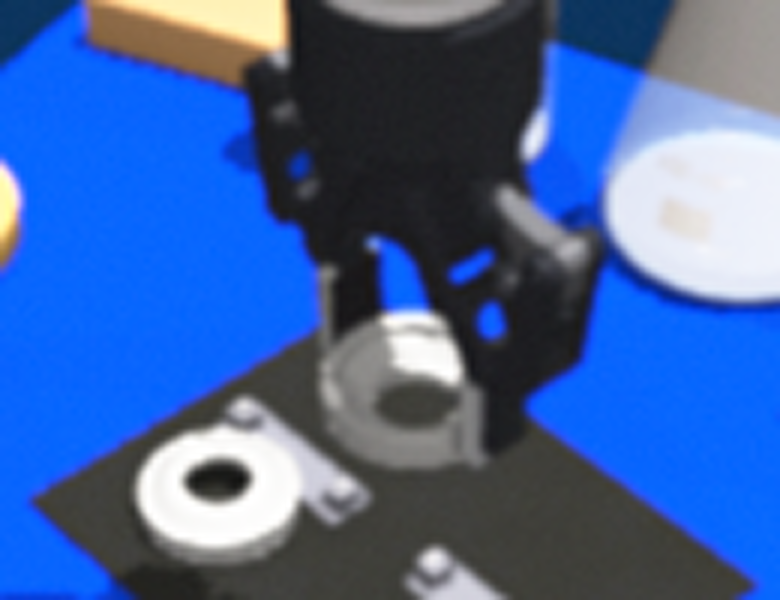

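Held level and crown down, bore at crop (415,400). Carrying it to a point above the arbor.

Emit:
carry_out(
  plan=[
    {"x": -0.03, "y": 0.005, "z": 0, "ax": 0.01, "ay": -0.004, "az": 0, "hand": 0.3},
    {"x": -0.06, "y": 0.011, "z": 0, "ax": 0.01, "ay": -0.004, "az": 0, "hand": 0.3},
    {"x": -0.09, "y": 0.016, "z": 0, "ax": 0.01, "ay": -0.004, "az": 0, "hand": 0.3},
    {"x": -0.12, "y": 0.022, "z": 0, "ax": 0.01, "ay": -0.004, "az": 0, "hand": 0.3},
    {"x": -0.15, "y": 0.027, "z": 0, "ax": 0.01, "ay": -0.004, "az": 0, "hand": 0.3},
    {"x": -0.18, "y": 0.033, "z": 0, "ax": 0.01, "ay": -0.004, "az": 0, "hand": 0.3},
    {"x": -0.21, "y": 0.038, "z": 0, "ax": 0.01, "ay": -0.004, "az": 0, "hand": 0.3},
    {"x": -0.24, "y": 0.044, "z": 0, "ax": 0.01, "ay": -0.004, "az": 0, "hand": 0.3},
    {"x": -0.26, "y": 0.047, "z": 0, "ax": 0.01, "ay": -0.004, "az": 0, "hand": 0.3},
    {"x": -0.27, "y": 0.049, "z": 0, "ax": 0.01, "ay": -0.004, "az": 0, "hand": 0.3},
    {"x": -0.27, "y": 0.049, "z": 0, "ax": 0.01, "ay": -0.004, "az": 0, "hand": 0.3},
    {"x": -0.27, "y": 0.049, "z": 0, "ax": 0.01, "ay": -0.004, "az": 0, "hand": 0.3},
  ],
)

```text
clock: 10.57
tcp_pos: [0.4555, -0.1578, 0.0967]
orientation: [-0.002, 0.811, 0.585, -0.001]
wrist_force: [-0.2, 0.9, -1.4]
finger_gap: 0.0586
```

```bash
python3 - <<'E'
from h import *
goal([.4575,-.158,.06])
s=viewer.read_camera('scene'); crop(s,300,210,110,90,7,'pics/p18.png'); cv2.imwrite('pics/s18.png',s[:,:,::-1])
t=viewer.read_camera('top'); crop(t,270,160,130,100,6,'pics/p19.png')
E
```

```text
tgt [ 0.4575 -0.158   0.06  ] shift mm [ 0.4  2.1 36.7] turn [-0.0037 -0.0003 -0.0009] tcp [ 0.4555 -0.1578  0.0967] t 10.57 gap 0.0586 F [-0.2  0.9 -1.4]
```

View pics/p18.png

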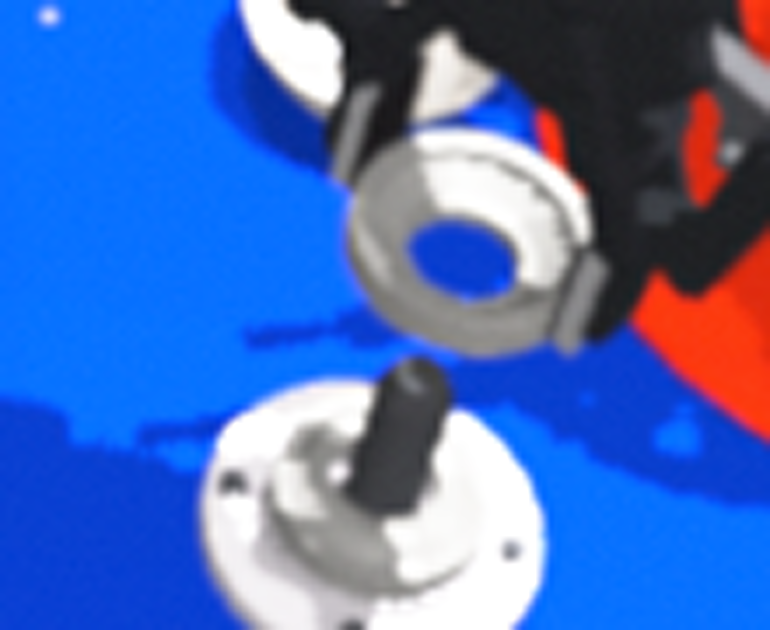

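View pics/p19.png

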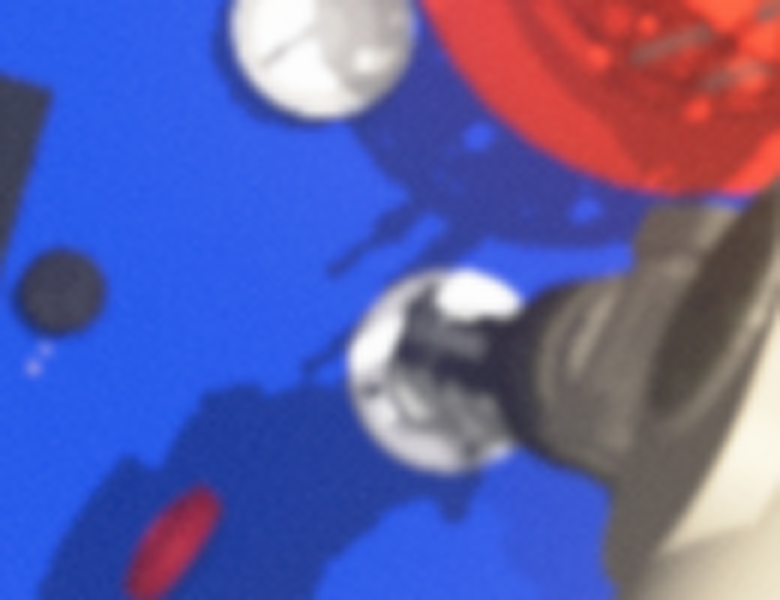

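```bash
cat > ow.py <<'E'
from h import *
import sys
def ow(fn,out,W,A,flip,x0=300,y0=210,w=110,h=90,s=7):
    im=cv2.imread(fn)[:,:,::-1]; g=(0,255,0);r=(0,0,255);y=(0,255,255)
    k=-1 if flip else 1
    P=[(circ(W,W[2]+.006,.03),r),(circ(W,W[2]-.006,.03),r),(circ(W,W[2]+k*.010,.014),g)]
    P+=[(circ(A,.080,.0065),y),(circ(A,.010,.046),y),(circ(A,.068,.011),y)]
    overlay(im,'scene',P,x0,y0,w,h,s,out)
E
python3 - <<'E'
from ow import *
s,p,r=st(); print(p)
ow('pics/s18.png','pics/o7.png',np.array([.4555,-.1578,.0967+.040]),(.4575,-.158),True)
E
```

```text
[ 0.45581495 -0.15691388  0.09706677]
```

View pics/o7.png

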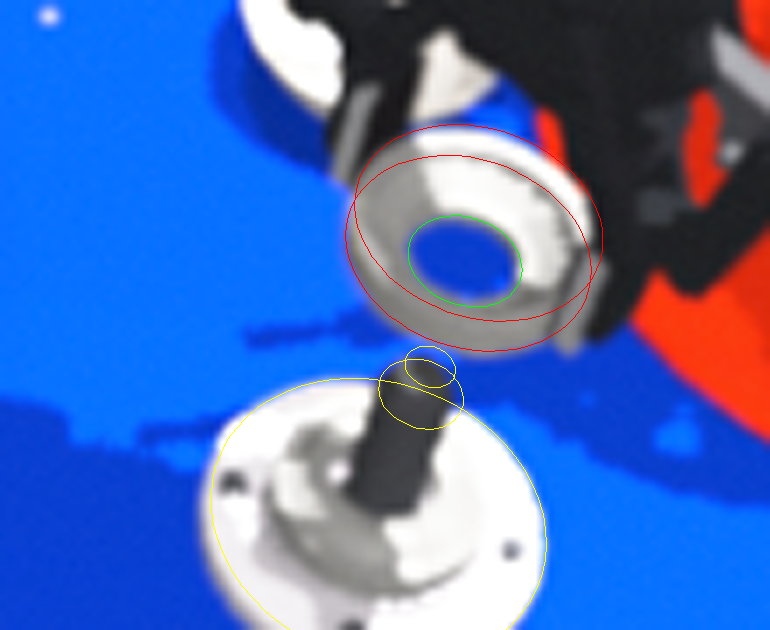

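```bash
python3 - <<'E'
from h import *
goal([.4565,-.1575,.048])
E
```

```text
tgt [ 0.4565 -0.1575  0.048 ] shift mm [-0.4  1.  49.1] turn [-0.0032 -0.0002  0.0012] tcp [ 0.4558 -0.1569  0.0971] t 10.67 gap 0.0584 F [ 0.2  0.5 -1.7]
```

Emit:
carry_out(
  plan=[
    {"x": -0.0004, "y": 0.001, "z": 0.012, "ax": -0.003, "ay": 0, "az": 0.001, "hand": 0.3},
    {"x": -0.0004, "y": 0.001, "z": 0.025, "ax": -0.003, "ay": 0, "az": 0.001, "hand": 0.3},
    {"x": -0.0004, "y": 0.001, "z": 0.036, "ax": -0.003, "ay": 0, "az": 0.001, "hand": 0.3},
    {"x": -0.0004, "y": 0.001, "z": 0.044, "ax": -0.003, "ay": 0, "az": 0.001, "hand": 0.3},
    {"x": -0.0004, "y": 0.001, "z": 0.049, "ax": -0.003, "ay": 0, "az": 0.001, "hand": 0.3},
    {"x": -0.0004, "y": 0.001, "z": 0.049, "ax": -0.003, "ay": 0, "az": 0.001, "hand": 0.3},
    {"x": -0.0004, "y": 0.001, "z": 0.049, "ax": -0.003, "ay": 0, "az": 0.001, "hand": 0.3},
  ],
)

```text
clock: 11.25
tcp_pos: [0.4566, -0.1571, 0.0481]
orientation: [-0.0, 0.811, 0.585, -0.0]
wrist_force: [0.3, 0.7, -0.7]
finger_gap: 0.0587
```

```bash
python3 - <<'E'
from ow import *
goal([.4565,-.1575,.02])
s=viewer.read_camera('scene'); cv2.imwrite('pics/s20.png',s[:,:,::-1]); crop(s,325,225,60,60,10,'pics/p20.png')
E
```

```text
tgt [ 0.4565 -0.1575  0.02  ] shift mm [-0.4  0.1 28.1] turn [-0.0005 -0.0003  0.0011] tcp [ 0.4566 -0.1571  0.0481] t 11.25 gap 0.0587 F [ 0.3  0.7 -0.7]
```

View pics/p20.png

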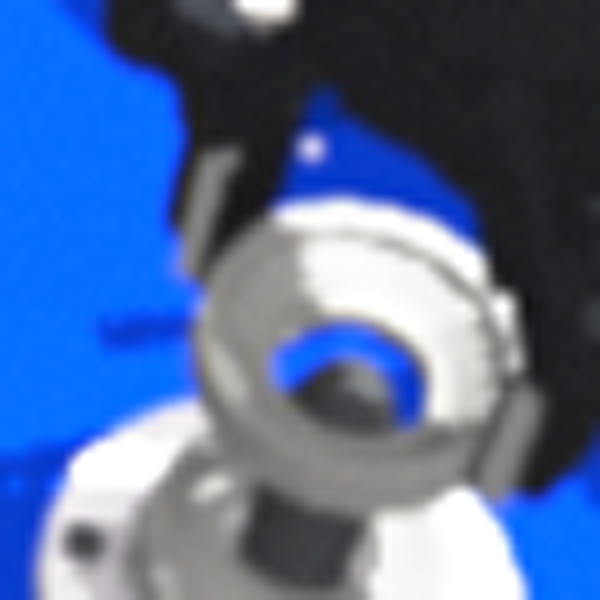

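Emit:
carry_out(
  plan=[
    {"x": 0, "y": 0, "z": 0.006, "ax": 0, "ay": 0, "az": 0.001, "hand": 0.3},
    {"x": 0, "y": 0, "z": 0.012, "ax": 0, "ay": 0, "az": 0.001, "hand": 0.3},
    {"x": 0, "y": 0, "z": 0.016, "ax": 0, "ay": 0, "az": 0.001, "hand": 0.3},
    {"x": 0, "y": 0, "z": 0.02, "ax": 0, "ay": 0, "az": 0.001, "hand": 0.3},
    {"x": 0, "y": 0, "z": 0.02, "ax": 0, "ay": 0, "az": 0.001, "hand": 0.3},
  ],
)

```text
clock: 11.72
tcp_pos: [0.4561, -0.1571, 0.0274]
orientation: [-0.001, 0.811, 0.585, -0.0]
wrist_force: [-0.2, -0.1, -1.4]
finger_gap: 0.0584
```

```bash
python3 - <<'E'
from ow import *
goal([.4565,-.1575,.001])
s=viewer.read_camera('scene'); cv2.imwrite('pics/s21.png',s[:,:,::-1]); crop(s,325,235,60,60,10,'pics/p21.png')
E
```

```text
tgt [ 0.4565 -0.1575  0.001 ] shift mm [-0.3  0.5 26.4] turn [-0.0014 -0.0004 -0.0004] tcp [ 0.4561 -0.1571  0.0274] t 11.72 gap 0.0584 F [-0.2 -0.1 -1.4]
```

View pics/p21.png

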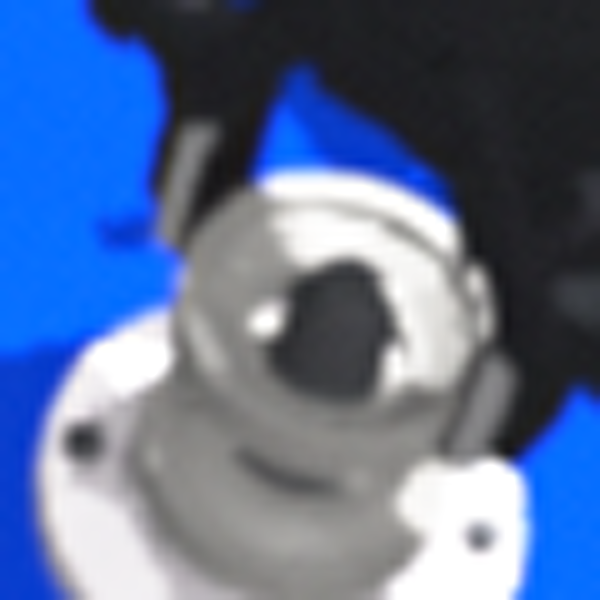

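Emit:
carry_out(
  plan=[
    {"x": 0, "y": 0, "z": 0.006, "ax": 0, "ay": 0, "az": 0, "hand": 0.3},
    {"x": 0, "y": 0, "z": 0.011, "ax": 0, "ay": 0, "az": 0, "hand": 0.3},
    {"x": 0, "y": 0, "z": 0.016, "ax": 0, "ay": 0, "az": 0, "hand": 0.3},
    {"x": 0, "y": 0, "z": 0.02, "ax": 0, "ay": 0, "az": 0, "hand": 0.3},
    {"x": 0, "y": 0, "z": 0.023, "ax": 0, "ay": 0, "az": 0, "hand": 0.3},
    {"x": 0, "y": 0, "z": 0.025, "ax": 0, "ay": 0, "az": 0, "hand": 0.3},
    {"x": 0, "y": 0, "z": 0.025, "ax": 0, "ay": 0, "az": 0, "hand": 0.3},
  ],
)

```text
clock: 12.35
tcp_pos: [0.4559, -0.157, 0.0023]
orientation: [-0.001, 0.811, 0.585, -0.0]
wrist_force: [0.7, 1.2, -1.3]
finger_gap: 0.0587
```

```bash
python3 - <<'E'
from ow import *
goal([.4565,-.1575,.001])
s=viewer.read_camera('scene'); cv2.imwrite('pics/s22.png',s[:,:,::-1]); crop(s,325,240,60,60,10,'pics/p22.png')
E
```

```text
tgt [ 0.4565 -0.1575  0.001 ] shift mm [-0.3  0.7  1.3] turn [-0.0019 -0.0005 -0.0003] tcp [ 0.4559 -0.157   0.0023] t 12.35 gap 0.0587 F [ 0.7  1.2 -1.3]
```

View pics/p22.png

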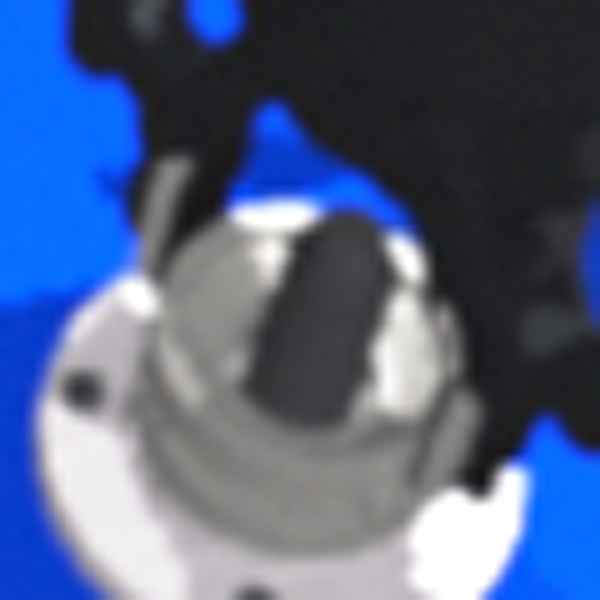

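Emit:
carry_out(
  plan=[
    {"x": 0, "y": 0, "z": 0.001, "ax": 0, "ay": 0, "az": 0, "hand": 0.3},
    {"x": 0, "y": 0, "z": 0.002, "ax": 0, "ay": 0, "az": 0, "hand": 0.3},
    {"x": 0, "y": 0, "z": 0.0025, "ax": 0, "ay": 0, "az": 0, "hand": 0.3},
    {"x": 0, "y": 0, "z": 0.0025, "ax": 0, "ay": 0, "az": 0, "hand": 0.3},
  ],
)

```text
clock: 12.73
tcp_pos: [0.4565, -0.1572, 0.0014]
orientation: [-0.0, 0.811, 0.585, -0.0]
wrist_force: [-2.1, 1.6, 10.0]
finger_gap: 0.0585
```

Contact (10 N) came at the expected seat height. Releasing and backing off.

Emit:
carry_out(
  plan=[
    {"x": 0, "y": 0, "z": 0, "ax": 0, "ay": 0, "az": 0, "hand": 0.75},
    {"x": 0, "y": 0, "z": 0, "ax": 0, "ay": 0, "az": 0, "hand": 0.9},
    {"x": 0, "y": 0, "z": 0, "ax": 0, "ay": 0, "az": 0, "hand": 0.95},
    {"x": 0, "y": 0, "z": 0, "ax": 0, "ay": 0, "az": 0, "hand": 0.95},
    {"x": 0, "y": 0, "z": -0.01, "ax": 0, "ay": 0, "az": 0, "hand": 0.95},
    {"x": 0, "y": 0, "z": -0.03, "ax": 0, "ay": 0, "az": 0, "hand": 0.95},
    {"x": 0, "y": 0, "z": -0.06, "ax": 0, "ay": 0, "az": 0, "hand": 0.95},
    {"x": 0, "y": 0, "z": -0.09, "ax": 0, "ay": 0, "az": 0, "hand": 0.95},
    {"x": 0, "y": 0, "z": -0.11, "ax": 0, "ay": 0, "az": 0, "hand": 0.95},
  ],
)

```text
clock: 13.48
tcp_pos: [0.4573, -0.1577, 0.1146]
orientation: [0.001, 0.811, 0.585, 0.0]
wrist_force: [0.5, -0.0, -0.9]
finger_gap: 0.0817
```

```bash
python3 - <<'E'
from ow import *
goal([.5273,.2168,.1])
s=viewer.read_camera('scene'); cv2.imwrite('pics/s23.png',s[:,:,::-1]); ow('pics/s23.png','pics/p23.png',np.array([.4555,-.1572,.041]),(.4555,-.1572),True,315,240,80,65,9)
E
```

```text
tgt [0.5273 0.2168 0.1   ] shift mm [377.4 -51.9  14.4] turn [ 0.0021  0.0003 -0.0002] tcp [ 0.4573 -0.1577  0.1146] t 13.48 gap 0.0817 F [ 0.5 -0.  -0.9]
```

View pics/p23.png

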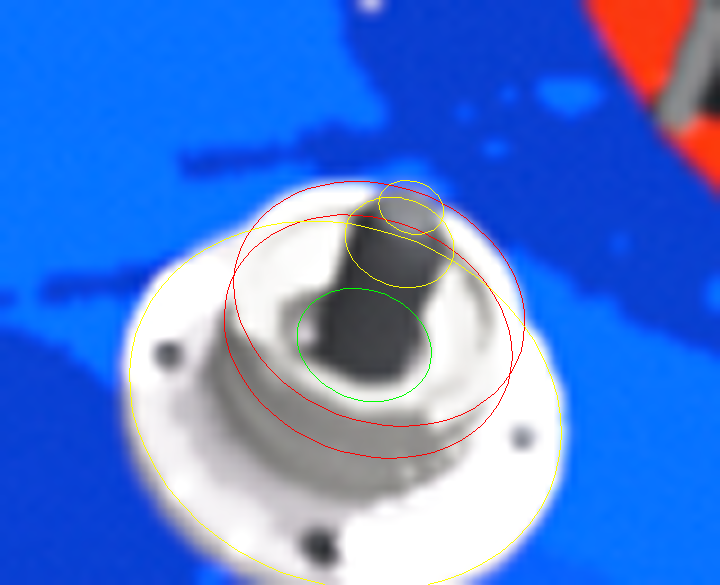

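```bash
python3 - <<'E'
from ow import *
im=cv2.imread('pics/s23.png')[:,:,::-1]; crop(im,325,250,60,50,13,'pics/p24.png')
A=(.4552,-.157)
P=[(circ(A,.015,.03),(0,255,0)),(circ(A,.027,.03),(0,255,0)),(circ(A,.035,.03),(0,0,255)),(circ(A,.047,.03),(0,0,255)),(circ(A,.08,.0065),(0,255,255)),(circ(A,.010,.046),(0,255,255))]
overlay(im,'scene',P,325,250,60,50,13,'pics/p25.png')
E
```

```text
(no output)
```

View pics/p24.png

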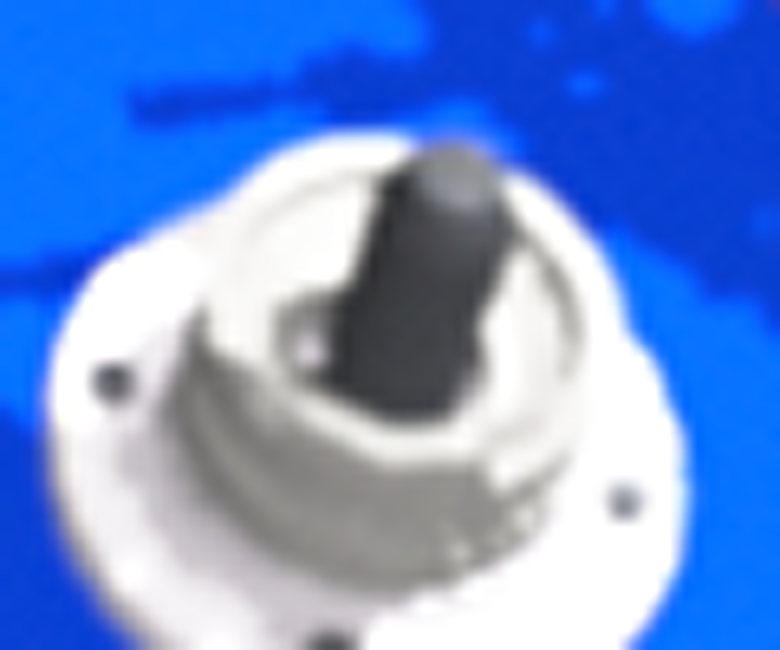

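View pics/p25.png

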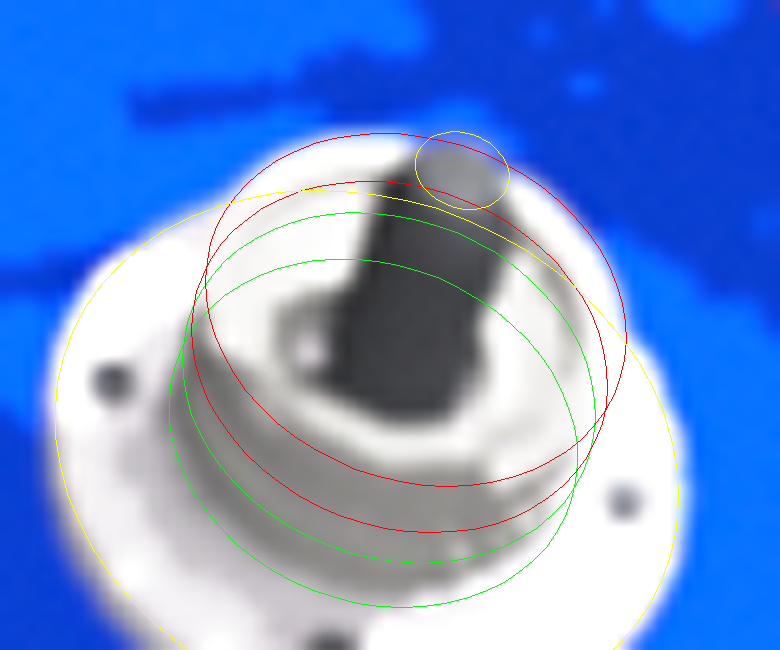

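```bash
python3 - <<'E'
from workcell import viewer
import cv2
cv2.imwrite('pics/t11.png',viewer.read_camera('top')[:,:,::-1])
E
python3 meas.py | head -1
python3 - <<'E'
from h import *
goal([.5278,.217,.11]); goal([.5278,.217,.02])
E
```

```text
L top outer [0.52740614 0.21683505] 0.001103780399949631
tgt [0.5278 0.217  0.11  ] shift mm [378.1 -53.6   5.1] turn [ 0.0071  0.0012 -0.0002] tcp [ 0.4592 -0.1587  0.1159] t 13.58 gap 0.081 F [ 0.2 -0.1 -0.8]
tgt [0.5278 0.217  0.02  ] shift mm [378.2 -54.2  95. ] turn [ 0.0071  0.0012 -0.0002] tcp [ 0.4592 -0.1587  0.1159] t 13.58 gap 0.081 F [ 0.2 -0.1 -0.8]
```

Emit:
carry_out(
  plan=[
    {"x": 0.04, "y": -0.006, "z": 0, "ax": 0.007, "ay": 0.001, "az": 0, "hand": 0.95},
    {"x": 0.08, "y": -0.011, "z": 0, "ax": 0.007, "ay": 0.001, "az": 0, "hand": 0.95},
    {"x": 0.12, "y": -0.017, "z": 0, "ax": 0.007, "ay": 0.001, "az": 0, "hand": 0.95},
    {"x": 0.16, "y": -0.023, "z": 0, "ax": 0.007, "ay": 0.001, "az": 0, "hand": 0.95},
    {"x": 0.2, "y": -0.029, "z": 0, "ax": 0.007, "ay": 0.001, "az": 0, "hand": 0.95},
    {"x": 0.24, "y": -0.034, "z": 0, "ax": 0.007, "ay": 0.001, "az": 0, "hand": 0.95},
    {"x": 0.28, "y": -0.04, "z": 0, "ax": 0.007, "ay": 0.001, "az": 0, "hand": 0.95},
    {"x": 0.32, "y": -0.046, "z": 0, "ax": 0.007, "ay": 0.001, "az": 0, "hand": 0.95},
    {"x": 0.35, "y": -0.05, "z": 0.02, "ax": 0.007, "ay": 0.001, "az": 0, "hand": 0.95},
    {"x": 0.37, "y": -0.053, "z": 0.04, "ax": 0.007, "ay": 0.001, "az": 0, "hand": 0.95},
    {"x": 0.378, "y": -0.054, "z": 0.07, "ax": 0.007, "ay": 0.001, "az": 0, "hand": 0.95},
    {"x": 0.378, "y": -0.054, "z": 0.09, "ax": 0.007, "ay": 0.001, "az": 0, "hand": 0.95},
  ],
)

```text
clock: 14.58
tcp_pos: [0.5269, 0.2189, 0.0225]
orientation: [-0.0, 0.81, 0.586, -0.001]
wrist_force: [-1.1, -1.4, -1.4]
finger_gap: 0.0809
```

```bash
python3 - <<'E'
from h import *
goal([.5278,.217,-.015])
E
```

```text
tgt [ 0.5278  0.217  -0.015 ] shift mm [-1.5  1.5 37.5] turn [-0.0014  0.0007  0.0031] tcp [0.5269 0.2189 0.0225] t 14.58 gap 0.0809 F [-1.1 -1.4 -1.4]
```

Emit:
carry_out(
  plan=[
    {"x": -0.0015, "y": 0.0015, "z": 0.005, "ax": -0.001, "ay": 0, "az": 0.003, "hand": 0.95},
    {"x": -0.0015, "y": 0.0015, "z": 0.015, "ax": -0.001, "ay": 0, "az": 0.003, "hand": 0.95},
    {"x": -0.0015, "y": 0.0015, "z": 0.027, "ax": -0.001, "ay": 0, "az": 0.003, "hand": 0.95},
    {"x": -0.0015, "y": 0.0015, "z": 0.037, "ax": -0.001, "ay": 0, "az": 0.003, "hand": 0.95},
    {"x": -0.0015, "y": 0.0015, "z": 0.037, "ax": -0.001, "ay": 0, "az": 0.003, "hand": 0.95},
    {"x": -0.0015, "y": 0.0015, "z": 0.037, "ax": -0.001, "ay": 0, "az": 0.003, "hand": 0.95},
  ],
)

```text
clock: 15.08
tcp_pos: [0.5277, 0.2165, -0.0145]
orientation: [-0.0, 0.811, 0.585, -0.001]
wrist_force: [0.0, -0.0, 0.0]
finger_gap: 0.0811
```

```bash
python3 - <<'E'
from h import *
goal([.5278,.217,-.025])
s=viewer.read_camera('scene'); crop(s,160,130,110,85,7,'pics/p26.png')
E
```

```text
tgt [ 0.5278  0.217  -0.025 ] shift mm [ 0.5 -0.1 10.5] turn [-0.0008  0.001  -0.0006] tcp [ 0.5277  0.2165 -0.0145] t 15.08 gap 0.0811 F [ 0. -0.  0.]
```

View pics/p26.png

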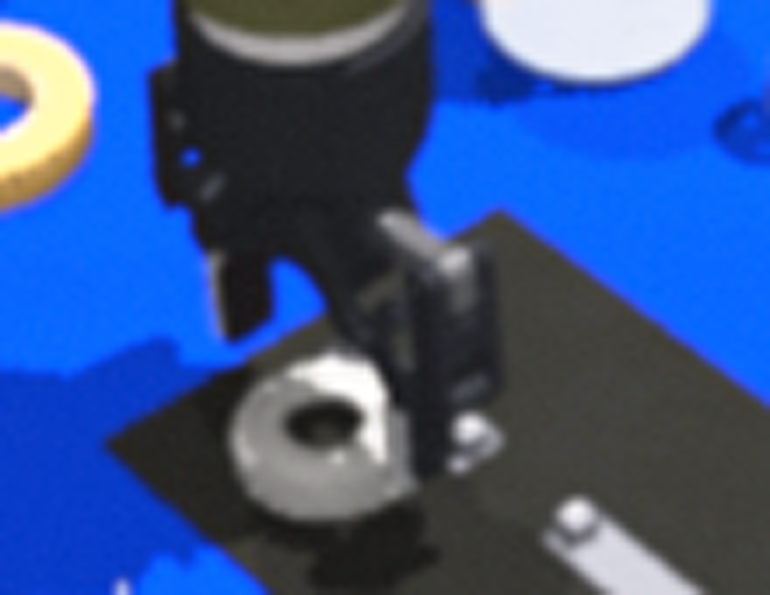

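Emit:
carry_out(
  plan=[
    {"x": 0.0005, "y": 0, "z": 0.004, "ax": 0, "ay": 0.001, "az": 0, "hand": 0.95},
    {"x": 0.0005, "y": 0, "z": 0.008, "ax": 0, "ay": 0.001, "az": 0, "hand": 0.95},
    {"x": 0.0005, "y": 0, "z": 0.011, "ax": 0, "ay": 0.001, "az": 0, "hand": 0.95},
    {"x": 0.0005, "y": 0, "z": 0.011, "ax": 0, "ay": 0.001, "az": 0, "hand": 0.95},
    {"x": 0.0005, "y": 0, "z": 0.011, "ax": 0, "ay": 0.001, "az": 0, "hand": 0.8},
    {"x": 0.0005, "y": 0, "z": 0.011, "ax": 0, "ay": 0.001, "az": 0, "hand": 0.72},
    {"x": 0.0005, "y": 0, "z": 0.011, "ax": 0, "ay": 0.001, "az": 0, "hand": 0.5},
    {"x": 0.0005, "y": 0, "z": 0.011, "ax": 0, "ay": 0.001, "az": 0, "hand": 0.3},
    {"x": 0.0005, "y": 0, "z": 0.011, "ax": 0, "ay": 0.001, "az": 0, "hand": 0.3},
  ],
  squeeze=40,
)

```text
clock: 15.88
tcp_pos: [0.5286, 0.2173, -0.0243]
orientation: [-0.0, 0.811, 0.585, 0.001]
wrist_force: [-1.9, -0.3, 5.7]
finger_gap: 0.058
```

```bash
python3 - <<'E'
from h import *
goal([.5278,.217,-.025])
s=viewer.read_camera('scene'); crop(s,160,130,110,85,7,'pics/p27.png')
E
```

```text
tgt [ 0.5278  0.217  -0.025 ] shift mm [-0.6 -0.6  0.7] turn [ 0.0005 -0.0011 -0.0004] tcp [ 0.5286  0.2173 -0.0243] t 15.88 gap 0.058 F [-1.9 -0.3  5.7]
```

View pics/p27.png

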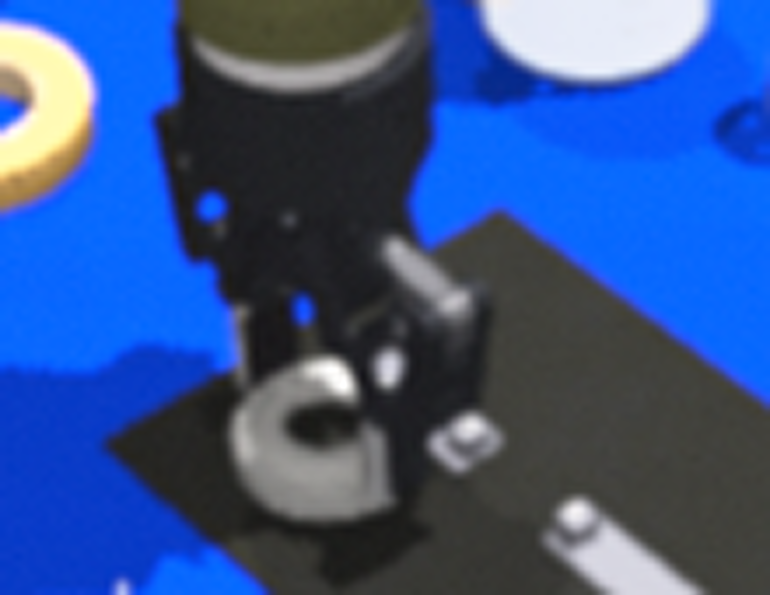

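Emit:
carry_out(
  plan=[
    {"x": 0, "y": 0, "z": -0.004, "ax": 0, "ay": 0, "az": 0, "hand": 0.3},
    {"x": 0, "y": 0, "z": -0.01, "ax": 0, "ay": 0, "az": 0, "hand": 0.3},
    {"x": 0, "y": 0, "z": -0.03, "ax": 0, "ay": 0, "az": 0, "hand": 0.3},
    {"x": 0, "y": 0, "z": -0.06, "ax": 0, "ay": 0, "az": 0, "hand": 0.3},
    {"x": 0, "y": 0, "z": -0.09, "ax": 0, "ay": 0, "az": 0, "hand": 0.3},
    {"x": 0, "y": 0, "z": -0.12, "ax": 0, "ay": 0, "az": 0, "hand": 0.3},
    {"x": 0, "y": 0, "z": -0.125, "ax": 0, "ay": 0, "az": 0, "hand": 0.3},
  ],
)

```text
clock: 16.52
tcp_pos: [0.5317, 0.2181, 0.1064]
orientation: [0.001, 0.811, 0.585, 0.004]
wrist_force: [1.5, -0.9, 0.0]
finger_gap: 0.0582
```

```bash
python3 - <<'E'
from h import *
goal([.457,-.1573,.1])
s=viewer.read_camera('scene'); crop(s,160,100,110,85,7,'pics/p28.png')
E
```

```text
tgt [ 0.457  -0.1573  0.1   ] shift mm [-379.8   47.7    4.7] turn [ 0.0076 -0.0056 -0.0004] tcp [0.5317 0.2181 0.1064] t 16.52 gap 0.0582 F [ 1.5 -0.9  0. ]
```

View pics/p28.png

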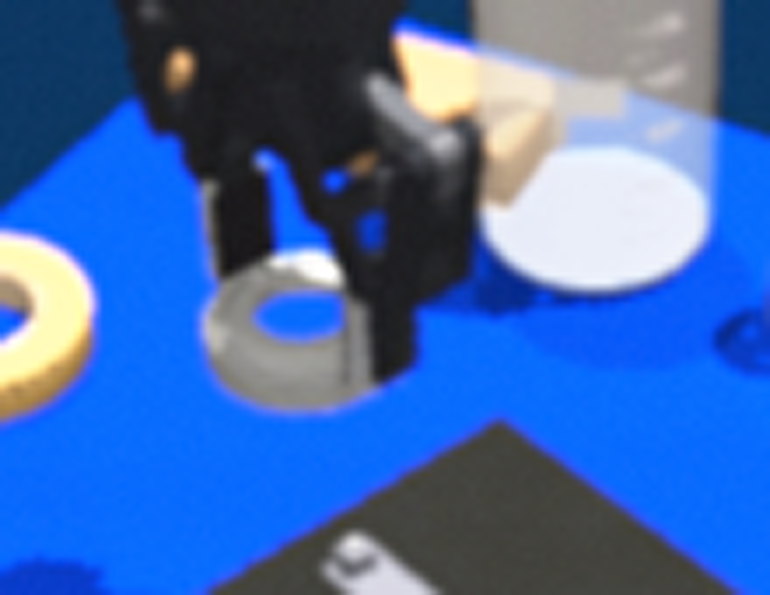

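Held level and crown up, bore at crop (300,318). Moving to the arbor.

Emit:
carry_out(
  plan=[
    {"x": -0.035, "y": 0.004, "z": 0, "ax": 0.007, "ay": -0.005, "az": 0, "hand": 0.3},
    {"x": -0.07, "y": 0.009, "z": 0, "ax": 0.007, "ay": -0.005, "az": 0, "hand": 0.3},
    {"x": -0.105, "y": 0.013, "z": 0, "ax": 0.007, "ay": -0.005, "az": 0, "hand": 0.3},
    {"x": -0.14, "y": 0.018, "z": 0, "ax": 0.007, "ay": -0.005, "az": 0, "hand": 0.3},
    {"x": -0.175, "y": 0.022, "z": 0, "ax": 0.007, "ay": -0.005, "az": 0, "hand": 0.3},
    {"x": -0.21, "y": 0.027, "z": 0, "ax": 0.007, "ay": -0.005, "az": 0, "hand": 0.3},
    {"x": -0.245, "y": 0.031, "z": 0, "ax": 0.007, "ay": -0.005, "az": 0, "hand": 0.3},
    {"x": -0.28, "y": 0.036, "z": 0, "ax": 0.007, "ay": -0.005, "az": 0, "hand": 0.3},
    {"x": -0.315, "y": 0.04, "z": 0, "ax": 0.007, "ay": -0.005, "az": 0, "hand": 0.3},
    {"x": -0.345, "y": 0.044, "z": 0, "ax": 0.007, "ay": -0.005, "az": 0, "hand": 0.3},
    {"x": -0.37, "y": 0.046, "z": 0, "ax": 0.007, "ay": -0.005, "az": 0, "hand": 0.3},
    {"x": -0.38, "y": 0.048, "z": 0, "ax": 0.007, "ay": -0.005, "az": 0, "hand": 0.3},
  ],
)

```text
clock: 17.57
tcp_pos: [0.4553, -0.1602, 0.1022]
orientation: [-0.001, 0.812, 0.583, -0.001]
wrist_force: [-0.0, -0.7, -2.7]
finger_gap: 0.0582
```

```bash
python3 - <<'E'
from h import *
goal([.457,-.1573,.060])
E
```

```text
tgt [ 0.457  -0.1573  0.06  ] shift mm [ 3.3  0.7 42.2] turn [-0.0018  0.0005 -0.0038] tcp [ 0.4553 -0.1602  0.1022] t 17.57 gap 0.0582 F [-0.  -0.7 -2.7]
```

Emit:
carry_out(
  plan=[
    {"x": 0.003, "y": 0.001, "z": 0.01, "ax": -0.002, "ay": 0, "az": -0.004, "hand": 0.3},
    {"x": 0.003, "y": 0.001, "z": 0.02, "ax": -0.002, "ay": 0, "az": -0.004, "hand": 0.3},
    {"x": 0.003, "y": 0.001, "z": 0.032, "ax": -0.002, "ay": 0, "az": -0.004, "hand": 0.3},
    {"x": 0.003, "y": 0.001, "z": 0.042, "ax": -0.002, "ay": 0, "az": -0.004, "hand": 0.3},
    {"x": 0.003, "y": 0.001, "z": 0.042, "ax": -0.002, "ay": 0, "az": -0.004, "hand": 0.3},
    {"x": 0.003, "y": 0.001, "z": 0.042, "ax": -0.002, "ay": 0, "az": -0.004, "hand": 0.3},
  ],
)

```text
clock: 18.07
tcp_pos: [0.4562, -0.1565, 0.0591]
orientation: [-0.001, 0.811, 0.585, -0.001]
wrist_force: [0.2, -0.2, -1.8]
finger_gap: 0.0584
```

```bash
python3 - <<'E'
from ow import *
goal([.457,-.1573,.040])
s,p,r=st()
s=viewer.read_camera('scene'); cv2.imwrite('pics/s29.png',s[:,:,::-1]); crop(s,325,220,60,60,9,'pics/a.png')
ow('pics/s29.png','pics/b.png',np.array([p[0]-.0008,p[1],p[2]+.0345]),(.4553,-.157),False,325,220,60,60,9)
cv2.imwrite('pics/p29.png',cv2.resize(np.hstack([cv2.imread('pics/a.png'),cv2.imread('pics/b.png')]),(800,400)))
E
```

```text
tgt [ 0.457  -0.1573  0.04  ] shift mm [-0.5  1.  19.1] turn [-0.0026 -0.0001  0.0013] tcp [ 0.4562 -0.1565  0.0591] t 18.07 gap 0.0584 F [ 0.2 -0.2 -1.8]
```

View pics/p29.png

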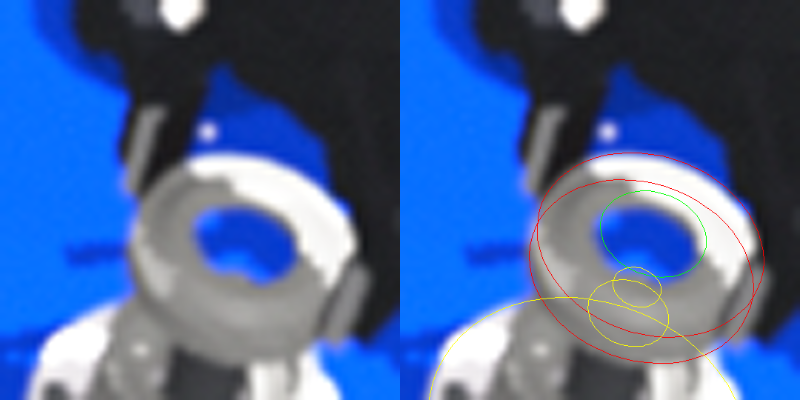

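Emit:
carry_out(
  plan=[
    {"x": -0.0003, "y": 0.0005, "z": 0.005, "ax": -0.002, "ay": 0, "az": 0.001, "hand": 0.3},
    {"x": -0.0003, "y": 0.0005, "z": 0.01, "ax": -0.002, "ay": 0, "az": 0.001, "hand": 0.3},
    {"x": -0.0003, "y": 0.0005, "z": 0.015, "ax": -0.002, "ay": 0, "az": 0.001, "hand": 0.3},
    {"x": -0.0003, "y": 0.0005, "z": 0.018, "ax": -0.002, "ay": 0, "az": 0.001, "hand": 0.3},
    {"x": -0.0003, "y": 0.0005, "z": 0.018, "ax": -0.002, "ay": 0, "az": 0.001, "hand": 0.3},
  ],
)

```text
clock: 18.53
tcp_pos: [0.4567, -0.1571, 0.0411]
orientation: [-0.0, 0.811, 0.585, -0.0]
wrist_force: [-0.3, 1.0, -2.3]
finger_gap: 0.058
```

```bash
python3 - <<'E'
from ow import *
goal([.457,-.1573,.018])
s=viewer.read_camera('scene'); crop(s,325,225,60,60,9,'pics/p30.png')
E
```

```text
tgt [ 0.457  -0.1573  0.018 ] shift mm [-0.1  0.3 23.1] turn [-0.0002 -0.      0.0002] tcp [ 0.4567 -0.1571  0.0411] t 18.53 gap 0.058 F [-0.3  1.  -2.3]
```

View pics/p30.png

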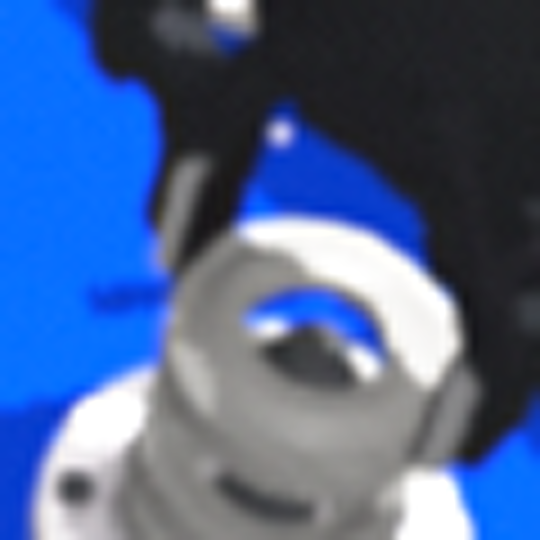

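Post tip at (315,350) sits inside the bore, which spans x 245–380, with no contact force. Continuing down.

Emit:
carry_out(
  plan=[
    {"x": 0, "y": 0, "z": 0.005, "ax": 0, "ay": 0, "az": 0, "hand": 0.3},
    {"x": 0, "y": 0, "z": 0.01, "ax": 0, "ay": 0, "az": 0, "hand": 0.3},
    {"x": 0, "y": 0, "z": 0.014, "ax": 0, "ay": 0, "az": 0, "hand": 0.3},
    {"x": 0, "y": 0, "z": 0.017, "ax": 0, "ay": 0, "az": 0, "hand": 0.3},
    {"x": 0, "y": 0, "z": 0.019, "ax": 0, "ay": 0, "az": 0, "hand": 0.3},
    {"x": 0, "y": 0, "z": 0.02, "ax": 0, "ay": 0, "az": 0, "hand": 0.3},
  ],
)

```text
clock: 19.08
tcp_pos: [0.4566, -0.1571, 0.021]
orientation: [-0.0, 0.811, 0.585, -0.0]
wrist_force: [-0.5, -0.6, -1.6]
finger_gap: 0.0577
```

```bash
python3 - <<'E'
from ow import *
goal([.457,-.1573,.018])
s=viewer.read_camera('scene'); crop(s,325,235,60,60,9,'pics/p31.png')
E
```

```text
tgt [ 0.457  -0.1573  0.018 ] shift mm [-0.1  0.4  3. ] turn [-0.0006 -0.0001  0.0002] tcp [ 0.4566 -0.1571  0.021 ] t 19.08 gap 0.0577 F [-0.5 -0.6 -1.6]
```

View pics/p31.png

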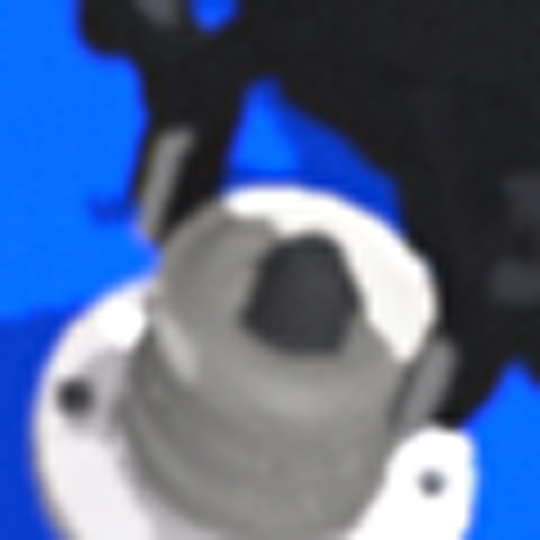

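Emit:
carry_out(
  plan=[
    {"x": 0, "y": 0, "z": 0.001, "ax": 0, "ay": 0, "az": 0, "hand": 0.3},
    {"x": 0, "y": 0, "z": 0.002, "ax": 0, "ay": 0, "az": 0, "hand": 0.3},
    {"x": 0, "y": 0, "z": 0.003, "ax": 0, "ay": 0, "az": 0, "hand": 0.3},
    {"x": 0, "y": 0, "z": 0.003, "ax": 0, "ay": 0, "az": 0, "hand": 0.3},
  ],
)

```text
clock: 19.47
tcp_pos: [0.4568, -0.1572, 0.0187]
orientation: [0.0, 0.811, 0.585, 0.0]
wrist_force: [-2.0, 0.4, 3.8]
finger_gap: 0.058
```

Emit:
carry_out(
  plan=[
    {"x": 0, "y": 0, "z": 0.0005, "ax": 0, "ay": 0, "az": 0, "hand": 0.75},
    {"x": 0, "y": 0, "z": 0, "ax": 0, "ay": 0, "az": 0, "hand": 0.9},
    {"x": 0, "y": 0, "z": 0, "ax": 0, "ay": 0, "az": 0, "hand": 0.95},
    {"x": 0, "y": 0, "z": 0, "ax": 0, "ay": 0, "az": 0, "hand": 0.95},
    {"x": 0, "y": 0, "z": -0.01, "ax": 0, "ay": 0, "az": 0, "hand": 0.95},
    {"x": 0, "y": 0, "z": -0.03, "ax": 0, "ay": 0, "az": 0, "hand": 0.95},
    {"x": 0, "y": 0, "z": -0.06, "ax": 0, "ay": 0, "az": 0, "hand": 0.95},
    {"x": 0, "y": 0, "z": -0.09, "ax": 0, "ay": 0, "az": 0, "hand": 0.95},
    {"x": 0.04, "y": 0, "z": -0.11, "ax": 0, "ay": 0, "az": 0, "hand": 0.95},
    {"x": 0.08, "y": 0, "z": -0.11, "ax": 0, "ay": 0, "az": 0, "hand": 0.95},
    {"x": 0.12, "y": 0, "z": -0.11, "ax": 0, "ay": 0, "az": 0, "hand": 0.95},
    {"x": 0.16, "y": 0, "z": -0.11, "ax": 0, "ay": 0, "az": 0, "hand": 0.95},
  ],
)

```text
clock: 20.47
tcp_pos: [0.5083, -0.0041, 0.1304]
orientation: [0.001, 0.811, 0.585, 0.001]
wrist_force: [-0.3, -0.2, -0.9]
finger_gap: 0.0813
```

```bash
python3 - <<'E'
from ow import *
s=viewer.read_camera('scene'); cv2.imwrite('pics/s32.png',s[:,:,::-1]); t=viewer.read_camera('top'); cv2.imwrite('pics/t32.png',t[:,:,::-1])
A=(.4553,-.157)
P=[(circ(A,.015,.03),(0,255,0)),(circ(A,.035,.03),(0,0,255)),(circ(A,.047,.03),(0,0,255)),(circ(A,.059,.03),(255,0,255)),(circ(A,.063,.02),(255,0,255)),(circ(A,.08,.0065),(0,255,255))]
overlay(s,'scene',P,325,245,60,60,9,'pics/b.png'); crop(s,325,245,60,60,9,'pics/a.png'); crop(t,320,195,50,50,9,'pics/c.png')
cv2.imwrite('pics/p32.png',cv2.resize(np.hstack([cv2.imread('pics/a.png'),cv2.imread('pics/b.png')]),(800,400)))
E
```

```text
(no output)
```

View pics/p32.png

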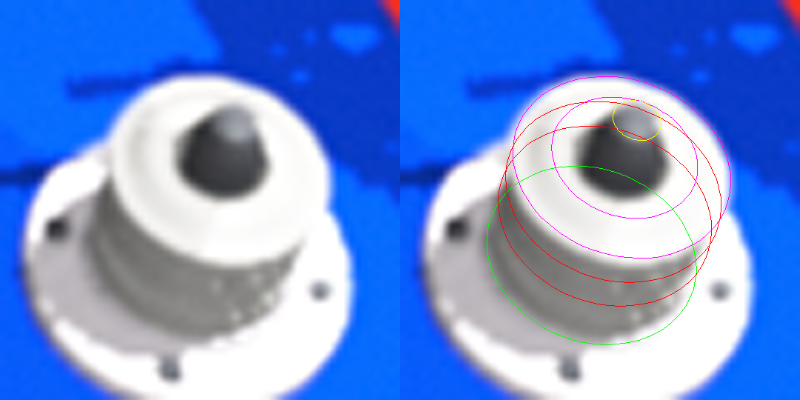

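View pics/c.png

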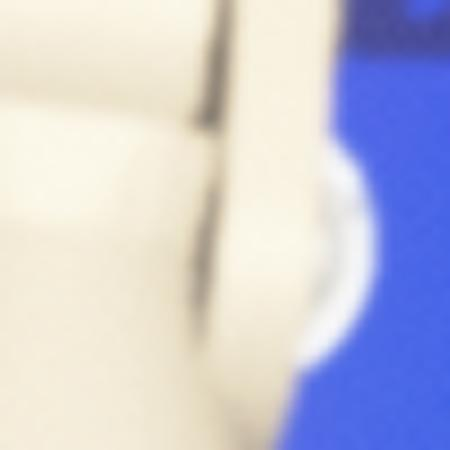

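View pics/s32.png

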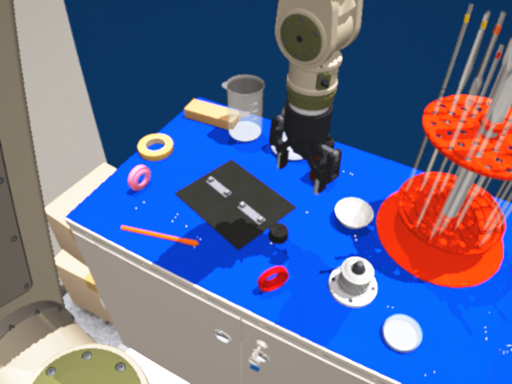

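Emit:
carry_out(
  plan=[
    {"x": 0.03, "y": 0, "z": -0.02, "ax": 0, "ay": 0, "az": 0, "hand": 0.95},
    {"x": 0.06, "y": 0, "z": -0.04, "ax": 0, "ay": 0, "az": 0, "hand": 0.95},
    {"x": 0.1, "y": 0, "z": -0.05, "ax": 0, "ay": 0, "az": 0, "hand": 0.95},
    {"x": 0.14, "y": 0, "z": -0.05, "ax": 0, "ay": 0, "az": 0, "hand": 0.95},
    {"x": 0.15, "y": 0, "z": -0.05, "ax": 0, "ay": 0, "az": 0, "hand": 0.95},
    {"x": 0.15, "y": 0, "z": -0.05, "ax": 0, "ay": 0, "az": 0, "hand": 0.95},
  ],
)

```text
clock: 21.07
tcp_pos: [0.5554, 0.144, 0.1803]
orientation: [0.0, 0.808, 0.589, 0.001]
wrist_force: [-0.3, -1.1, 0.1]
finger_gap: 0.0813
```

```bash
python3 - <<'E'
from ow import *
s=viewer.read_camera('scene'); t=viewer.read_camera('top')
crop(s,325,245,60,60,7,'pics/a.png'); crop(t,320,195,50,50,8.4,'pics/c.png')
a=cv2.imread('pics/a.png');c=cv2.imread('pics/c.png'); cv2.imwrite('pics/p33.png',np.hstack([a,cv2.resize(c,(a.shape[1],a.shape[0]))])[:, :800])
o=cv2.imread('pics/scene0.png')[:,:,::-1]
for n,(x,y) in dict(cap=(278,233),dish=(353,214),bottle=(323,162),red=(273,278),pink=(139,178)).items():
    print(n,np.abs(s[y-14:y+14,x-14:x+14].astype(int)-o[y-14:y+14,x-14:x+14]).mean())
print(st()[0]['wrist_force'])
E
```

```text
cap 6.636479591836735
dish 0.8720238095238095
bottle 1.3754251700680271
red 6.770408163265306
pink 3.3660714285714284
[-0.6007139   0.34793182 -0.51363219]
```

View pics/p33.png

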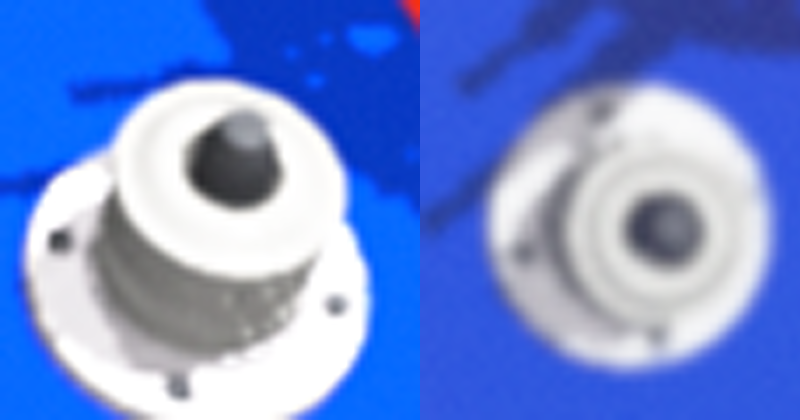

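The stack is flat and centred, with the crown ring visible in both views. The small differences at the cap and the red ring look like arm shadow. Handing in.

```bash
python3 -c "
from workcell import env
print(env.hand_in())"
```

```text
the job is handed in; nothing more can be done
None
```

The spring pack is finished and handed in after about 21 s of robot time. I tipped both washers toward the robot. The right-hand one fell crown down and went on the arbor first. The left-hand one fell crown up and went on last.

**Last checks**
- **Seating:** both washers met the stack within about 1 mm of the expected height, with wrist force under 10 N. In the scene camera both rims match a model of them lying flat at the proper heights. In the top view the upper washer sits centred on the post, crown up.
- **Bystanders:** the dish and bottle look unchanged between the first and last pictures. The cap and the red ring showed slightly larger pixel differences, which I put down to the arm's shadow, as neither had visibly moved.
- **Robot:** it ended clear of everything with wrist force near zero.

**What disagreed**
- **Finger length:** the closed fingertips looked about 20 mm short of the stated TCP, so the first push passed over the left washer without touching it. I set later heights from the pictures and contact forces.
- **Cameras:** the two cameras differed by about 2 mm on the arbor's position. I aimed between them, and each bore went over the post without touching it.

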